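# Register a carved printing block in the corner of the printing board

### The arm

A 7-joint arm with a two-finger parallel gripper is mounted at the origin on the work surface. World frame = base frame: x ahead of the robot, y to its left, z up, the work surface at z = 0. Lengths are in m, angles in rad, forces in N, time in s.
With the tool pointing down it reaches from about 0.4 to 0.85 m from the base axis. Payload 4.5 kg.
Tool frame: the origin (TCP) lies midway between the tips of the shut fingers; the grasp point (between the pads) lies 19 mm behind it; z points along the fingers, y is the line along which they close (so a half turn about z gives the same grasp; the last joint's range is limited). The gripper opens to 88 mm and grips with 3 to 60 N. Pads are 18 mm wide; open, the fingers measure 123 mm over their backs; the gripper's body (75 mm by 187 mm) begins 45 mm behind the grasp point.
Start: joints at [-1.132, 0.689, -0.195, 1.565, 0.157, 0.902, -0.215], TCP at [0.246, 0.575, 0.239] pointing down, gripper open.
Joint ranges: [-3.01, 3.01], [-0.46, 2.08], [-1.47, 1.51], [0.13, 2.56], [-1, 4.14], [0.04, 2.09], [-2.66, 2.66]. Speed limits (rad/s): [2.57, 2.57, 3.14, 3.14, 3.14, 3.14, 3.14].

### API

Orientations are given as a unit quaternion [x, y, z, w].
In Python, from plant import get_state, viewer, workorder gives the robot as it stands. The module is installed in compiled form; this text tells all that it offers.
- The arm moves only by the tool step_arm, never from a script. Its argument "motion" is a list of rows, each an object of numbers: "wx", "wy", "wz": the turn, a rotation vector about the tool's x, y, z each as a share of 180 degrees, from -1 to 1; "dx", "dy", "dz": the shift along the tool's x, y, z each as a share of 8 cm, from -1 to 1; "claw": the finger opening in mm, from 0 to 88.1. A call has 1 to 8 rows; each row is the pose to reach, as a shift and turn from the pose commanded when the call began, along the tool's axes at that moment, turning the shorter way round; what a row does not reach only later rows make up. A row lasts 1/10 s, in which the tool goes at most 50 mm and 8.59 degrees, less where a joint would pass 70% of its speed; a pose out of reach is approached as far as the arm can. A call with a number of a shift or a turn outside -1 to 1 is refused whole. A call with a gripper value outside its range is refused whole. The fingers move at their own pace and stop on an object; "force" is the grip in N (left out, the last holds). Time passes only in rows, so rows that repeat a pose let the fingers close. It gives the time, the measured TCP pose, the force, the opening and the grip force at its end, in the units of the state.
- get_state(): the state, without advancing time (a new reading comes with each control period).
- viewer.snapshot(name): name is "scene" or "side" or "wrist"; returns (picture, depth): 420x560x3 uint8, red, green, blue; 420x560 float32, m along the optical axis (not along the pixel's ray), 0 where there is no reading.
- viewer.calibration(name): a dict with "vfov" (degrees; the focal length in pixels is half the picture's height over the tangent of half this angle, whatever the lens; pixels are square), "cx", "cy" (the principal point, pixels), "extrinsics" (4x4, takes a point from camera to world coordinates). Camera axes: x right, y down, z forward; pixel columns grow to the right and rows downward; lengths in m; the calibration is good to about 2 mm. A picture is of the moment at which its call begins: read the wrist's pose just before it. calibration takes no time and is no camera call; for the wrist camera it gives the pose at the moment of the call.
- workorder.finish_job(): hands the job in; it is judged then, once.
The state is a dict: "clock": time; "q": joint angles; "qd": joint speeds; "joint_torque": joint torques, N m; "tool_pos": TCP position; "eef_rot": TCP orientation; "contact_force": force on the tool from outside, world axes, zero at the start; "moment": the same for the moment, N m; "opening": opening from 0.0 (shut) to 1.0 (fully open); "finger_force": force on a finger pad.
Only numpy, scipy, OpenCV 4.12 (cv2) and the standard library are available. Lean on these libraries where they do the work, as an engineer would, in place of code of your own. Each camera call takes 0.05 s, during which the arm holds its last target. There are 200 camera calls.

### The job

Take the wooden pusher out of its tray by its upright grip and, holding it upright, nudge the inked printing block with it alone, gently, across the board: first bring its long edge square against the long back rail and keep a light, steady pressure on it there for a second, then slide it along the rail to the end stop and press it lightly against that for a second too, so that it ends tight in the square corner. The old wood is brittle and the ink wet: a few newtons are plenty, and no fingers on the block. Then stand the pusher back in its tray and let go, leaving the ink roller, the bowl and the lamp cup where they are.

Things in the scene. Friction and masses are not known exactly. Their poses are not given: they have to be found in the camera images.
- block: Flat carved wooden printing block, black inked face up, 90 mm (its x) by 120 mm (its y), 14 mm thick (its sides are plain and upright for the lower 12.5 mm), 90 to 180 g, lying loose on the board. Origin: centre of its underside. Its +x side is the 120 mm edge that goes against the back rail, its +y side the 90 mm edge that goes against the end stop. It starts turned up to 0.3 rad from square, at least 10 mm clear of both.
- board: Fixed beech printing board, 260 mm (x) by 320 mm (y), upper surface 18 mm above the table. Origin: centre of its underside. It carries two wooden bars that form a square corner, always parallel to its edges: the back rail along its +x (far) side, the end stop along its +y (left) side. The block in its place has its axes along the board's and touches both bars.
- pusher: Hardwood pusher, 80 g: a square foot 44 by 44 mm and 14 mm high with four flat pushing faces (yellow band), and on its middle an upright square grip 24 by 24 mm reaching from 14 to 80 mm above its underside (red band near the top). Origin: centre of its underside; x and y square to the faces. Stands upright in the tray, loose, turned up to 0.2 rad from it.
- tray: Small fixed red tray, 76 by 76 mm outside, 64 by 64 mm inside, walls 6 mm thick; rim 14 mm and inner floor 6 mm above the table. Origin: centre of its underside. It may stand to the robot's left or right of the board.
- slab: Fixed marble ink slab 150 (x) by 110 (y) by 16 mm with the roller on it, on the other side of the board from the tray. Origin: centre of its underside. Leave alone.
- roller: Ink roller lying on the slab, about 130 mm long, 35 mm high. Bystander.
- lamp_cup: Silver butter lamp cup on a stem, 76 mm across, 78 mm high, standing beyond the tray or the slab. Bystander.
- bowl: Dented brass bowl, 104 mm across, 45 mm high, standing beyond the tray or the slab. Bystander.
- rail_near (a point): Mark on the board's surface for the back rail (bar 300 mm long in y, 24 wide, 12 high; thumb nuts on it reach 19 mm above the board). The rail is clamped anew each time: its face towards the block lies somewhere from 0 to 16 mm beyond this mark in the board's +x. Where is not measured: feel or look for it. Once clamped it is rigid. The mark is 90 mm in x from the board's centre.
- stop_near (a point): Mark on the board's surface for the end stop (bar 190 mm long in x, 24 wide, 12 high, same thumb nuts). It too is clamped anew each time: its face towards the block lies somewhere from 0 to 16 mm beyond this mark in the board's +y; where is not measured. Rigid. The mark is 104 mm in y (and -20 mm in x) from the board's centre.
Mind the look-alikes: they are no part of the job. There is more than one size of the tray; the job needs the smallest.

How it is judged:
By the outcome, as a careful person would: the job done as asked, in the order asked, and still so for the second after the job is handed in, with the robot touching nothing.
It also fails if it takes over 72 s, if anything falls off the work surface, if the arm or the gripper's body presses on something with over 40 N, if the wrist force passes 120 N, or if a joint passes its speed limit or range.

## Working session

There is one attempt and no reset: what is moved stays moved. The work goes in short steps, Python scripts to look and compute and a tool call to move; the robot and the scene stay as the last step left them, time stands still between calls to the robot, and variables do not carry over. Pictures are saved under pics/ and viewed, at most 12 in all, crops included, and the job is handed in when it is done.

Besides the shell and the picture viewer there is one more tool, called as name([rows], argument=value, ...), one row to a line, values as JSON. step_arm: Moves the arm, as the interface text tells. Shift numbers are shares of 8 cm and turn numbers shares of 180 degrees, none past 1 either way. Its arguments: {"type":"object","properties":{"motion":{"type":"array","items":{"type":"object","properties":{"wx":{"type":"number","minimum":-1,"maximum":1},"wy":{"type":"number","minimum":-1,"maximum":1},"wz":{"type":"number","minimum":-1,"maximum":1},"dx":{"type":"number","minimum":-1,"maximum":1},"dy":{"type":"number","minimum":-1,"maximum":1},"dz":{"type":"number","minimum":-1,"maximum":1},"claw":{"type":"number"}}}},"force":{"type":"number"}},"required":["motion"]}

```bash
mkdir -p pics; ls
cat > h.py <<'E'
import numpy as np, cv2, json
from plant import get_state, viewer, workorder
from scipy.spatial.transform import Rotation as R
def snap(n,tag):
    c=viewer.calibration(n); p,d=viewer.snapshot(n)
    cv2.imwrite(f'pics/{tag}.png',p[:,:,::-1]); np.savez(f'pics/{tag}.npz',p=p,d=d,E=c['extrinsics'],k=[c['vfov'],c['cx'],c['cy']])
def load(tag):
    z=np.load(f'pics/{tag}.npz'); return z['p'],z['d'],z['E'],z['k']
def ray(tag,uv,h):
    p,d,E,k=load(tag); f=p.shape[0]/2/np.tan(np.radians(k[0])/2)
    uv=np.atleast_2d(uv).astype(float); r=np.c_[(uv-k[1:])/f,np.ones(len(uv))]@E[:3,:3].T; o=E[:3,3]
    return o+r*((h-o[2])/r[:,2])[:,None]
def cloud(tag):
    p,d,E,k=load(tag); f=p.shape[0]/2/np.tan(np.radians(k[0])/2)
    v,u=np.mgrid[:p.shape[0],:p.shape[1]]
    c=np.stack([(u-k[1])/f*d,(v-k[2])/f*d,d],-1)
    return c@E[:3,:3].T+E[:3,3]
E
python3 - <<'E'
from h import *
for n in ['scene','side','wrist']: snap(n,n+'0'); print(n,np.round(load(n+'0')[2],3).tolist(),load(n+'0')[3])
s=get_state(); print(s)
a=[cv2.imread(f'pics/{n}0.png') for n in ['scene','side']]
E
```

```text
pics
scene [[0.637, 0.536, -0.554, 1.128], [0.77, -0.452, 0.449, -0.548], [-0.01, -0.713, -0.701, 0.874], [0.0, 0.0, 0.0, 1.0]] [ 45.58637681 268.19638472 209.4420439 ]
side [[0.838, -0.298, 0.458, 0.032], [-0.546, -0.462, 0.698, -0.75], [0.004, -0.835, -0.55, 0.591], [0.0, 0.0, 0.0, 1.0]] [ 57.84106534 271.94171397 211.52842681]
wrist [[0.393, 0.88, 0.267, 0.177], [0.919, -0.376, -0.116, 0.603], [-0.002, 0.291, -0.957, 0.384], [0.0, 0.0, 0.0, 1.0]] [ 63.20495365 280.49866473 211.16818981]
{'clock': 0.15, 'q': array([-1.13218951,  0.68976769, -0.19454348,  1.56605512,  0.15728746,
        0.90248587, -0.21513638]), 'qd': array([-0.00087032, -0.00250691,  0.00037322, -0.00415481, -0.00032713,
        0.00036659, -0.00011662]), 'joint_torque': array([-1.86796082e-03, -5.27861488e+01, -1.26845587e+00, -1.53586757e+01,
       -5.24606137e-02,  3.91888156e-03,  1.25059742e-04]), 'tool_pos': array([0.24599268, 0.57406229, 0.23812275]), 'eef_rot': array([ 2.01010762e-01,  9.79588808e-01, -6.56895632e-04, -9.56534948e-05]), 'contact_force': array([-1.04061119, -0.01564087,  0.49409542]), 'moment': array([-0.01062747, -0.01981432,  0.0343866 ]), 'finger_force': 0.0, 'opening': 0.997818033415457}
```

View pics/scene0.png

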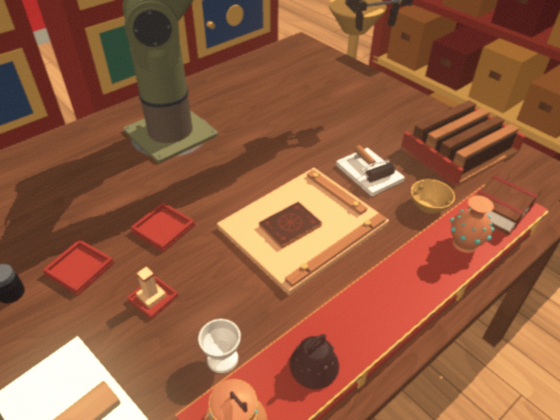

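View pics/side0.png

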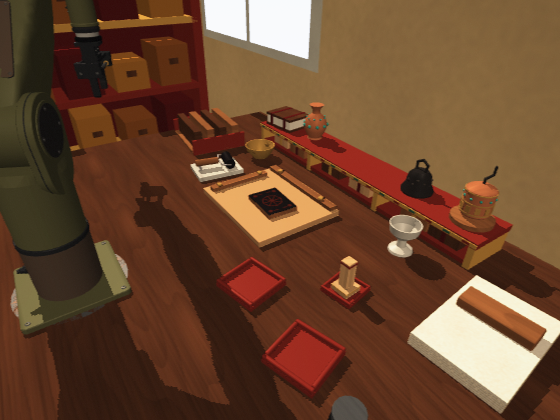

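The scene view shows the board at about (303,228) with the block at (290,224). The pusher stands in the smallest tray at (152,293), with larger look-alike trays at (78,267) and (163,228), the cup at (220,345), the bowl at (432,197) and the slab at (370,170). The side view agrees, with the pusher at (347,285) and the block at (272,202).

```bash
cat >> h.py <<'E'
def rect(pts):
    (c,s,a)=cv2.minAreaRect((np.asarray(pts)[:,:2]*1000).astype(np.float32)); return np.round(c,1),np.round(s,1),round(a,1)
def comps(m,minA=60):
    n,l,st,ce=cv2.connectedComponentsWithStats(m.astype(np.uint8)); return [(l==i) for i in range(1,n) if st[i,4]>=minA]
E
python3 - <<'E'
from h import *
for t in ['scene0','side0']:
    p,d,E,k=load(t); C=cloud(t); hsv=cv2.cvtColor(p,cv2.COLOR_RGB2HSV); Z=C[...,2]; X=C[...,0];Y=C[...,1]
    reg=(d>0)&(X>.25)&(X<.95)&(abs(Y)<.6)
    H,S,V=[hsv[...,i].astype(int) for i in range(3)]
    print(t,'top boards z .012-.024')
    for m in comps(reg&(H>10)&(H<28)&(V>150)&(Z>.012)&(Z<.024),400): print(' board',m.sum(),rect(C[m]),np.median(Z[m]))
    for m in comps(reg&(Z>.045)&(Z<.11),40): 
        v,u=np.nonzero(m);print(' tall',m.sum(),rect(C[m]),Z[m].max(),u.mean(),v.mean(),p[m].mean(0).round())
    for m in comps(reg&((H<6)|(H>174))&(S>170)&(V>80)&(Z<.03),80): print(' red',m.sum(),rect(C[m]),Z[m].max())
    for m in comps(reg&(Z>.026)&(Z<.04)&(V<110),200): print(' block',m.sum(),rect(C[m]),np.median(Z[m]))
    for m in comps(reg&(Z>.026)&(Z<.04)&(V>=110),100): print(' bar',m.sum(),rect(C[m]),np.median(Z[m]))
E
```

```text
scene0 top boards z .012-.024
 board 821 (array([504.9, 306. ]), array([111.5, 153.4]), 82.5) 0.015141880952669329
 board 7470 (array([536. ,  38.3]), array([263.7, 323.7]), 0.6) 0.01759889078302518
 tall 2996 (array([588.5, 521.3]), array([163.2, 203.5]), 88.2) 0.08463361322860952 453.40987983978636 139.88050734312418 [124.  75.  49.]
 tall 92 (array([476.4, 313.9]), array([18.5, 73.9]), 76.2) 0.05210472771398689 365.17391304347825 153.3913043478261 [202. 139.  94.]
 tall 144 (array([546.6, 298.5]), array([74. , 25.9]), 76.9) 0.0549569875194682 381.13194444444446 168.13194444444446 [100.  80.  66.]
 tall 21503 (array([ 8.352e+02, -4.000e-01]), array([147.5, 901.4]), 0.0) 0.10998622526555024 369.84053387899365 317.54499372180624 [198.  86.  64.]
 tall 341 (array([ 286.9, -561.3]), array([29. , 51.7]), 59.0) 0.07367892893065597 6.504398826979473 276.3255131964809 [90. 84. 78.]
 tall 304 (array([ 487.1, -347.3]), array([27. , 25.6]), 8.9) 0.08994329497485343 146.4671052631579 278.8421052631579 [196. 153. 102.]
 tall 1055 (array([ 695.1, -314.1]), array([74.6, 74.7]), 18.9) 0.0820645014
[... 3109 characters left out ...]
1]), 13.3) 0.024246872144149778
 red 421 (array([ 492.9, -342.5]), array([92.9, 76.2]), 11.2) 0.018189653820351537
 red 3234 (array([ 316.6, -424.9]), array([123.1, 111. ]), 18.0) 0.024309285545941473
 block 820 (array([525.7,   4.7]), array([122.9,  91.1]), 86.3) 0.03308695639514331
 block 206 (array([ 787. , -350.5]), array([ 23.2, 107.6]), 7.3) 0.03302044784388103
 bar 239 (array([513.1, 170.1]), array([ 30.2, 189.5]), 89.8) 0.03239598521893561
 bar 310 (array([651.1,  14.9]), array([ 26.3, 248.4]), 0.5) 0.03232600428293514
 bar 144 (array([ 832.6, -446.8]), array([ 13.8, 138.3]), 85.0) 0.03339449621991114
 bar 4294 (array([ 616.5, -553. ]), array([243.7, 118.1]), 5.8) 0.03207998794783573
```

step_arm([
  {"dx":-0.97,"dy":-0.67,"wz":0.33},
  {"dx":-0.97,"dy":-0.67,"wz":0.33},
  {"dx":-0.97,"dy":-0.67,"wz":0.33},
  {"dx":-0.97,"dy":-0.67,"wz":0.33},
  {"dx":-0.97,"dy":-0.67,"wz":0.33},
  {"dx":-0.97,"dy":-0.67,"wz":0.33},
  {"dx":-0.97,"dy":-0.67,"wz":0.33},
  {"dx":-0.97,"dy":-0.67,"wz":0.33},
])

```text
$.motion[0]: bad value
```

Run:
```python
from h import *
s=get_state();print(s['clock'],s['q'].round(3),s['tool_pos'],R.from_quat(s['eef_rot']).as_matrix().round(3).tolist())
```

```text
0.15 [-1.132  0.69  -0.195  1.566  0.157  0.902 -0.215] [0.24599268 0.57406229 0.23812275] [[-0.919, 0.394, -0.0], [0.394, 0.919, -0.001], [-0.0, -0.001, -1.0]]
```

step_arm([
  {"dx":-0.97,"dy":-0.67,"dz":0,"wx":0,"wy":0,"wz":0.33,"claw":88},
  {"dx":-0.97,"dy":-0.67,"dz":0,"wx":0,"wy":0,"wz":0.33,"claw":88},
  {"dx":-0.97,"dy":-0.67,"dz":0,"wx":0,"wy":0,"wz":0.33,"claw":88},
  {"dx":-0.97,"dy":-0.67,"dz":0,"wx":0,"wy":0,"wz":0.33,"claw":88},
  {"dx":-0.97,"dy":-0.67,"dz":0,"wx":0,"wy":0,"wz":0.33,"claw":88},
  {"dx":-0.97,"dy":-0.67,"dz":0,"wx":0,"wy":0,"wz":0.33,"claw":88},
  {"dx":-0.97,"dy":-0.67,"dz":0,"wx":0,"wy":0,"wz":0.33,"claw":88},
], force=40)

```text
clock: 0.85
tool_pos: [0.2962, 0.4945, 0.2385]
eef_rot: [0.662, 0.749, -0.0, -0.0]
contact_force: [-0.3, 0.7, -0.1]
opening: 0.999
finger_force: 0.0
```

Run:
```python
from h import *
s=get_state();print(s['clock'],s['q'].round(3),s['tool_pos'],R.from_quat(s['eef_rot']).as_matrix().round(3).tolist())
```

```text
0.85 [-1.17   0.624  0.1    1.725 -0.082  0.797 -0.908] [0.29616837 0.49451684 0.23852006] [[-0.123, 0.992, -0.0], [0.992, 0.123, -0.0], [-0.0, -0.0, -1.0]]
```

step_arm([
  {"dx":-1,"dy":1,"dz":0,"wx":0,"wy":0,"wz":0,"claw":88},
  {"dx":-1,"dy":1,"dz":0,"wx":0,"wy":0,"wz":0,"claw":88},
  {"dx":-1,"dy":1,"dz":0,"wx":0,"wy":0,"wz":0,"claw":88},
])

```text
clock: 1.15
tool_pos: [0.3914, 0.4204, 0.2387]
eef_rot: [0.663, 0.749, -0.0, 0.003]
contact_force: [0.7, -0.0, 0.1]
opening: 0.999
finger_force: 0.0
```

step_arm([
  {"dx":-1,"dy":0,"dz":0,"wx":0,"wy":0,"wz":0,"claw":88},
  {"dx":-1,"dy":0,"dz":0,"wx":0,"wy":0,"wz":0,"claw":88},
])

```text
clock: 1.35
tool_pos: [0.3967, 0.343, 0.2383]
eef_rot: [0.661, 0.751, -0.001, 0.001]
contact_force: [0.3, 0.5, 0.5]
opening: 0.998
finger_force: 0.0
```

step_arm([
  {"dx":-1,"dy":0,"dz":0,"wx":0,"wy":0,"wz":0,"claw":88},
  {"dx":-1,"dy":0,"dz":0,"wx":0,"wy":0,"wz":0,"claw":88},
])

```text
clock: 1.55
tool_pos: [0.4065, 0.2634, 0.2386]
eef_rot: [0.661, 0.75, -0.001, 0.0]
contact_force: [0.5, 0.2, 0.2]
opening: 1.002
finger_force: 0.0
```

step_arm([
  {"dx":-1,"dy":0,"dz":0,"wx":0,"wy":0,"wz":0,"claw":88},
  {"dx":-1,"dy":0,"dz":0,"wx":0,"wy":0,"wz":0,"claw":88},
])

```text
clock: 1.75
tool_pos: [0.4167, 0.1843, 0.2387]
eef_rot: [0.661, 0.75, -0.001, 0.0]
contact_force: [0.1, -0.0, -0.6]
opening: 1.0
finger_force: 0.0
```

step_arm([
  {"dx":-1,"dy":0,"dz":0,"wx":0,"wy":0,"wz":0,"claw":88},
  {"dx":-1,"dy":0,"dz":0,"wx":0,"wy":0,"wz":0,"claw":88},
])

```text
clock: 1.95
tool_pos: [0.427, 0.1051, 0.2387]
eef_rot: [0.661, 0.75, -0.001, 0.0]
contact_force: [0.0, 1.1, -0.4]
opening: 0.999
finger_force: 0.0
```

Run:
```python
from h import *
s=get_state();print(s['clock'],s['q'].round(3),s['tool_pos'],R.from_quat(s['eef_rot']).as_matrix().round(3).tolist()); snap('wrist','w1')
```

```text
1.95 [-0.371  0.456  0.035  2.105 -0.026  0.582 -0.191] [0.42700321 0.10514019 0.23870631] [[-0.126, 0.992, -0.001], [0.992, 0.126, -0.001], [-0.001, -0.001, -1.0]]
```

View pics/w1.png

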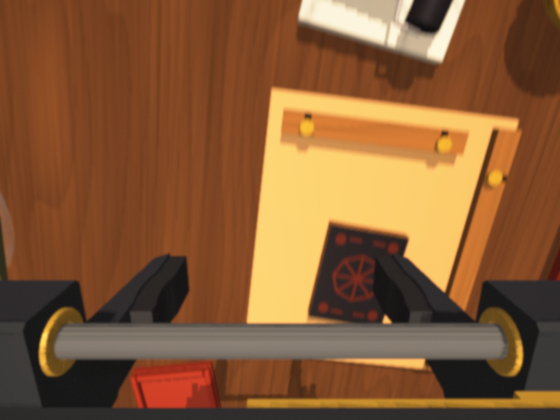

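The wrist view shows the board's two bars, with the stop at (375,133) and the rail at (485,220), and the block at (360,270) partly behind a finger. I'll measure these and then carry on to the tray.

Run:
```python
from h import *
t='w1';p,d,E,k=load(t); C=cloud(t); Z=C[...,2];X=C[...,0];Y=C[...,1]
hsv=cv2.cvtColor(p,cv2.COLOR_RGB2HSV);H,S,V=[hsv[...,i].astype(int) for i in range(3)]
bx=(X>.38)&(X<.69)&(Y>-.13)&(Y<.21)&(d>.1)
for m in comps(bx&(Z>.010)&(Z<.022)&(V>200),2000): print('board',m.sum(),rect(C[m]),np.median(Z[m]))
for m in comps(bx&(Z>.025)&(Z<.034)&(V>120),200):
    print('bar',m.sum(),rect(C[m]),np.median(Z[m])); q=C[m]
for m in comps(bx&(Z>.024)&(Z<.038)&(V<110),400): print('block',m.sum(),rect(C[m]),np.median(Z[m]))
# bar faces: in board-surface plane, boundary
m=(Z>.024)&bx&(X>.6)&(Y>.0)&(Y<.14); 
for y in np.arange(.03,.14,.02):
    s=m&(abs(Y-y)<.004); 
    if s.sum()>5: print('rail face y',round(y,3),np.percentile(X[s],2).round(4))
m=(Z>.024)&bx&(Y>.13)
for x in np.arange(.43,.60,.03):
    s=m&(abs(X-x)<.004)
    if s.sum()>5: print('stop face x',round(x,3),np.percentile(Y[s],2).round(4))
```

```text
board 31370 (array([535.9,  58.7]), array([259.6, 278.6]), 0.4) 0.01827052632520776
bar 4136 (array([515.1, 169. ]), array([190.3,  24.1]), 0.4) 0.030238548286427552
bar 1086 (array([650.6, 163.2]), array([25.5, 52.8]), 0.8) 0.030215486793282453
bar 2667 (array([651.5,  57.6]), array([ 25.5, 159.8]), 0.0) 0.030189370257263926
bar 358 (array([530.7,  62.6]), array([ 5.8, 89.6]), 86.5) 0.031238583744358756
block 420 (array([639.5,  88. ]), array([  2.4, 191.2]), 0.5) 0.02636710232840553
block 5614 (array([527.1,   3.4]), array([117.4,  88.5]), 86.5) 0.03114416262372216
rail face y 0.03 0.6395
rail face y 0.05 0.639
rail face y 0.07 0.6389
rail face y 0.09 0.6389
rail face y 0.11 0.6389
rail face y 0.13 0.6385
stop face x 0.43 0.157
stop face x 0.46 0.1572
stop face x 0.49 0.1574
stop face x 0.52 0.1577
stop face x 0.55 0.1578
stop face x 0.58 0.1581
```

step_arm([
  {"dx":-1,"dy":0,"dz":0,"wx":0,"wy":0,"wz":0,"claw":88},
  {"dx":-1,"dy":0,"dz":0,"wx":0,"wy":0,"wz":0,"claw":88},
])

```text
clock: 2.2
tool_pos: [0.4376, 0.0271, 0.2387]
eef_rot: [0.66, 0.751, -0.0, 0.0]
contact_force: [0.9, -0.2, -0.2]
opening: 0.998
finger_force: 0.0
```

step_arm([
  {"dx":-1,"dy":0,"dz":0,"wx":0,"wy":0,"wz":0,"claw":88},
  {"dx":-1,"dy":0,"dz":0,"wx":0,"wy":0,"wz":0,"claw":88},
])

```text
clock: 2.4
tool_pos: [0.448, -0.0532, 0.2387]
eef_rot: [0.661, 0.75, -0.0, 0.0]
contact_force: [0.3, -0.5, -0.5]
opening: 0.997
finger_force: 0.0
```

step_arm([
  {"dx":-1,"dy":0,"dz":0,"wx":0,"wy":0,"wz":0,"claw":88},
  {"dx":-1,"dy":0,"dz":0,"wx":0,"wy":0,"wz":0,"claw":88},
])

```text
clock: 2.6
tool_pos: [0.4584, -0.1328, 0.2387]
eef_rot: [0.661, 0.75, -0.0, 0.001]
contact_force: [0.2, -0.1, -0.3]
opening: 1.001
finger_force: 0.0
```

step_arm([
  {"dx":-1,"dy":0,"dz":0,"wx":0,"wy":0,"wz":0,"claw":88},
  {"dx":-1,"dy":0,"dz":0,"wx":0,"wy":0,"wz":0,"claw":88},
])

```text
clock: 2.8
tool_pos: [0.4687, -0.2123, 0.2387]
eef_rot: [0.661, 0.75, -0.0, 0.001]
contact_force: [-0.2, 0.3, 0.4]
opening: 0.995
finger_force: 0.0
```

step_arm([
  {"dx":-1,"dy":0,"dz":0,"wx":0,"wy":0,"wz":0,"claw":88},
  {"dx":-1,"dy":0,"dz":0,"wx":0,"wy":0,"wz":0,"claw":88},
])

```text
clock: 3.0
tool_pos: [0.4788, -0.2918, 0.2386]
eef_rot: [0.661, 0.75, -0.0, 0.001]
contact_force: [-0.7, 0.3, -0.8]
opening: 0.995
finger_force: 0.0
```

Run:
```python
from h import *
s=get_state();print(s['clock'],s['q'].round(3),s['tool_pos'],R.from_quat(s['eef_rot']).as_matrix().round(3).tolist()); snap('wrist','w2')
t='w2';p,d,E,k=load(t); C=cloud(t); Z=C[...,2];X=C[...,0];Y=C[...,1]
b=(abs(X-.485)<.08)&(abs(Y+.346)<.08)&(d>.1)
for lo,hi in [(.07,.1),(.008,.018),(.018,.025)]:
  for m in comps(b&(Z>lo)&(Z<hi),50): print(lo,m.sum(),rect(C[m]),np.median(Z[m]),p[m].mean(0))
```

```text
3.0 [ 0.476  0.6   -0.018  1.77   0.016  0.771  0.575] [ 0.47884871 -0.29176074  0.23861552] [[-0.126, 0.992, 0.0], [0.992, 0.126, -0.001], [-0.001, 0.0, -1.0]]
0.07 729 (array([ 484.9, -345.7]), array([24.6, 24.8]), 5.9) 0.08592296162754415 [249.9122085  215.74485597 123.25377229]
0.008 1173 (array([ 486.7, -344.3]), array([76. , 75.8]), 11.4) 0.013828055499306768 [206.6683717   66.75618073  40.40920716]
0.008 86 (array([ 481.7, -324.6]), array([44.7,  2.5]), 7.7) 0.012782132566919596 [235.8255814  133.55813953  69.31395349]
0.018 807 (array([ 484.8, -345.6]), array([44.3, 44.1]), 5.2) 0.020223979523386892 [253.56505576 221.28004957 121.92317224]
```

View pics/w2.png

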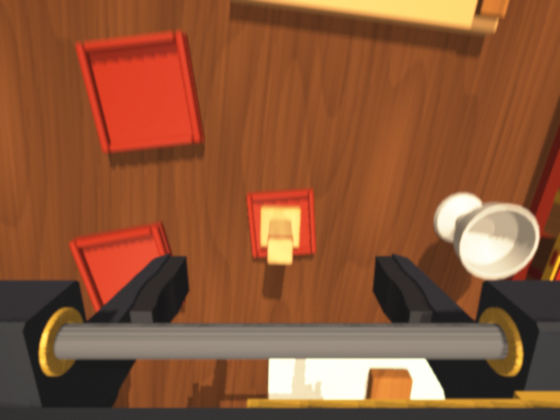

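The wrist view shows the pusher's top at (280,250), in the smallest tray at (281,225). Its top and foot measure 24.7 mm and 44.2 mm at heights of 86 mm and 20 mm, which matches the sizes given. Next I grasp it.

step_arm([
  {"dx":-0.68,"dy":-0.01,"dz":0.5,"wx":0,"wy":0,"wz":0.009,"claw":88},
  {"dx":-0.68,"dy":-0.01,"dz":1,"wx":0,"wy":0,"wz":0.009,"claw":88},
  {"dx":-0.68,"dy":-0.01,"dz":1,"wx":0,"wy":0,"wz":0.009,"claw":88},
])

```text
clock: 3.35
tool_pos: [0.4813, -0.3419, 0.1529]
eef_rot: [0.672, 0.741, -0.001, -0.005]
contact_force: [-0.3, 1.1, -0.2]
opening: 1.0
finger_force: 0.0
```

step_arm([
  {"dx":0,"dy":0,"dz":0.5,"wx":0,"wy":0,"wz":0,"claw":88},
  {"dx":0,"dy":0,"dz":1,"wx":0,"wy":0,"wz":0,"claw":88},
  {"dx":0,"dy":0,"dz":1,"wx":0,"wy":0,"wz":0,"claw":88},
])

```text
clock: 3.65
tool_pos: [0.4831, -0.3386, 0.0756]
eef_rot: [0.67, 0.743, -0.0, -0.005]
contact_force: [-0.8, 1.3, 0.1]
opening: 0.999
finger_force: 0.0
```

step_arm([
  {"dx":0,"dy":0,"dz":0.2,"wx":0,"wy":0,"wz":0,"claw":88},
  {"dx":0,"dy":0,"dz":0.41,"wx":0,"wy":0,"wz":0,"claw":88},
  {"dx":0,"dy":0,"dz":0.41,"wx":0,"wy":0,"wz":0,"claw":60},
  {"dx":0,"dy":0,"dz":0.41,"wx":0,"wy":0,"wz":0,"claw":45},
  {"dx":0,"dy":0,"dz":0.41,"wx":0,"wy":0,"wz":0,"claw":35},
], force=10)

```text
clock: 4.15
tool_pos: [0.4863, -0.3426, 0.048]
eef_rot: [0.67, 0.742, 0.0, 0.001]
contact_force: [0.1, 0.4, 0.2]
opening: 0.751
finger_force: 0.0
```

Run:
```python
from h import *
s=get_state();print(s['clock'],s['tool_pos'],R.from_quat(s['eef_rot']).as_matrix().round(3).tolist(),s['opening']); snap('scene','s2'); snap('side','d2')
a=cv2.imread('pics/s2.png')[200:360,60:270];b=cv2.imread('pics/d2.png')[190:350,240:450]
cv2.imwrite('pics/c2.png',cv2.resize(np.hstack([a,b]),None,fx=1.9,fy=1.9))
```

```text
4.15 [ 0.48625328 -0.34263061  0.04798007] [[-0.101, 0.995, 0.003], [0.995, 0.101, -0.001], [-0.002, 0.002, -1.0]] 0.750614482174697
```

View pics/c2.png

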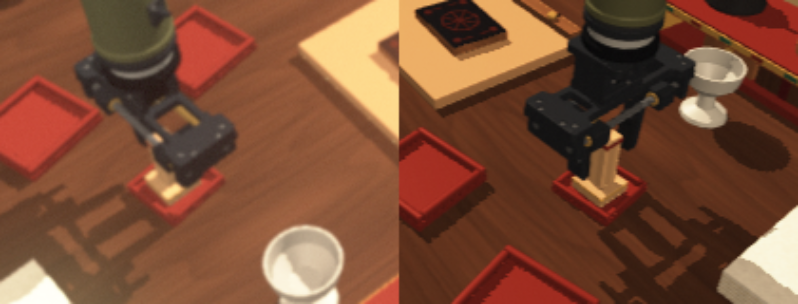

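The crops show the fingers on either side of the grip, at about (195,150) in the left one and (610,150) in the right one. I'll close gently first, then tighten.

step_arm([
  {"dx":0,"dy":0,"dz":0,"wx":0,"wy":0,"wz":0,"claw":25},
  {"dx":0,"dy":0,"dz":0,"wx":0,"wy":0,"wz":0,"claw":20},
  {"dx":0,"dy":0,"dz":0,"wx":0,"wy":0,"wz":0,"claw":15},
  {"dx":0,"dy":0,"dz":0,"wx":0,"wy":0,"wz":0,"claw":10},
  {"dx":0,"dy":0,"dz":0,"wx":0,"wy":0,"wz":0,"claw":10},
  {"dx":0,"dy":0,"dz":0,"wx":0,"wy":0,"wz":0,"claw":10},
], force=10)

```text
clock: 4.85
tool_pos: [0.485, -0.3423, 0.0458]
eef_rot: [0.67, 0.742, 0.0, -0.0]
contact_force: [-0.1, -0.5, -0.3]
opening: 0.268
finger_force: 10.0
```

step_arm([
  {"dx":0,"dy":0,"dz":0,"wx":0,"wy":0,"wz":0,"claw":5},
  {"dx":0,"dy":0,"dz":0,"wx":0,"wy":0,"wz":0,"claw":5},
  {"dx":0,"dy":0,"dz":0,"wx":0,"wy":0,"wz":0,"claw":5},
], force=40)

```text
clock: 5.15
tool_pos: [0.485, -0.3424, 0.0458]
eef_rot: [0.671, 0.742, 0.0, -0.0]
contact_force: [-0.7, -0.5, -1.0]
opening: 0.27
finger_force: 40.0
```

Run:
```python
from h import *
s=get_state();print(s['clock'],s['tool_pos'],R.from_quat(s['eef_rot']).as_matrix().round(3).tolist(),s['opening'],s['contact_force'],s['finger_force'])
```

```text
5.15 [ 0.48498955 -0.34235118  0.04582354] [[-0.101, 0.995, -0.0], [0.995, 0.101, 0.0], [0.0, -0.0, -1.0]] 0.2697215378006182 [-0.65936246 -0.5098696  -0.96019952] 39.966702121382696
```

step_arm([
  {"dx":0,"dy":0,"dz":-0.2,"wx":0,"wy":0,"wz":0,"claw":5},
  {"dx":0,"dy":0,"dz":-0.5,"wx":0,"wy":0,"wz":0,"claw":5},
  {"dx":0,"dy":0,"dz":-0.75,"wx":0,"wy":0,"wz":0.03,"claw":5},
  {"dx":0,"dy":0,"dz":-0.75,"wx":0,"wy":0,"wz":0.03,"claw":5},
  {"dx":0,"dy":0,"dz":-0.75,"wx":0,"wy":0,"wz":0.03,"claw":5},
])

```text
clock: 5.65
tool_pos: [0.4853, -0.3424, 0.1066]
eef_rot: [0.704, 0.71, 0.0, 0.001]
contact_force: [-0.7, -0.5, -1.5]
opening: 0.268
finger_force: 40.0
```

step_arm([
  {"dx":0.4,"dy":-0.14,"dz":0,"wx":0,"wy":0,"wz":0,"claw":5},
  {"dx":0.8,"dy":-0.14,"dz":0,"wx":0,"wy":0,"wz":0,"claw":5},
  {"dx":1,"dy":-0.14,"dz":0,"wx":0,"wy":0,"wz":0,"claw":5},
])

```text
clock: 5.95
tool_pos: [0.4724, -0.2589, 0.105]
eef_rot: [0.703, 0.711, 0.0, -0.002]
contact_force: [0.8, 0.6, -1.5]
opening: 0.266
finger_force: 40.0
```

step_arm([
  {"dx":0.5,"dy":-0.2,"dz":0,"wx":0,"wy":0,"wz":0,"claw":5},
  {"dx":1,"dy":-0.2,"dz":0,"wx":0,"wy":0,"wz":0,"claw":5},
])

```text
clock: 6.15
tool_pos: [0.4544, -0.1826, 0.1053]
eef_rot: [0.705, 0.709, -0.001, -0.001]
contact_force: [0.2, 0.6, -1.0]
opening: 0.271
finger_force: 40.0
```

step_arm([
  {"dx":0.5,"dy":-0.2,"dz":0,"wx":0,"wy":0,"wz":0,"claw":5},
  {"dx":1,"dy":-0.2,"dz":0,"wx":0,"wy":0,"wz":0,"claw":5},
])

```text
clock: 6.35
tool_pos: [0.4379, -0.1018, 0.1055]
eef_rot: [0.705, 0.709, -0.001, -0.001]
contact_force: [1.2, -0.1, -1.0]
opening: 0.273
finger_force: 40.0
```

step_arm([
  {"dx":0.5,"dy":0,"dz":0,"wx":0,"wy":0,"wz":0,"claw":5},
  {"dx":1,"dy":0,"dz":0,"wx":0,"wy":0,"wz":0,"claw":5},
  {"dx":1,"dy":0,"dz":0,"wx":0,"wy":0,"wz":0,"claw":5},
  {"dx":1,"dy":0,"dz":0,"wx":0,"wy":0,"wz":0,"claw":5},
])

```text
clock: 6.75
tool_pos: [0.4401, -0.0219, 0.1056]
eef_rot: [0.704, 0.711, 0.0, 0.0]
contact_force: [-1.3, -0.1, -0.8]
opening: 0.27
finger_force: 40.0
```

Run:
```python
from h import *
s=get_state();print(s['clock'],s['q'].round(2),s['tool_pos'],R.from_quat(s['eef_rot']).as_matrix().round(3).tolist(),s['opening'],s['contact_force'],s['finger_force'])
snap('side','d3');snap('scene','s3')
for t in ['d3','s3']:
    p,d,E,k=load(t); C=cloud(t); Z=C[...,2];X=C[...,0];Y=C[...,1]
    q=s['tool_pos']; b=(d>0)&(abs(X-q[0])<.06)&(abs(Y-q[1])<.06)&(Z<q[2]-.024)&(Z>q[2]-.05)
    for m in comps(b,30): print(t,m.sum(),rect(C[m]),Z[m].min())
a=cv2.imread('pics/s3.png')[100:300,150:430];b=cv2.imread('pics/d3.png')[100:300,120:400]
cv2.imwrite('pics/c3.png',cv2.resize(np.hstack([a,b]),None,fx=1.4,fy=1.4))
```

```text
6.75 [-0.09  0.72  0.06  2.23 -0.2   0.19  0.16] [ 0.44013615 -0.02193405  0.10555563] [[-0.01, 1.0, 0.0], [1.0, 0.01, -0.0], [-0.0, 0.0, -1.0]] 0.2696870853699027 [-1.2788681  -0.05520481 -0.83235055] 39.970404725390836
d3 123 (array([438.6, -25.1]), array([46.4, 46.3]), 0.5) 0.06684951955672991
s3 214 (array([440.6, -28. ]), array([47.1, 46.7]), 0.1) 0.06513228587845399
```

View pics/c3.png

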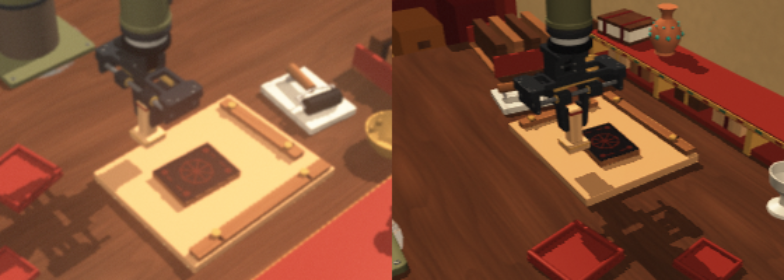

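The crops show the pusher upright in the gripper near the block, with its foot at about (148,135) on the left and (573,145) on the right. Its centre sits about 4 mm in −y from the TCP and it is square to the board. Next I line it up, lower it and push toward the rail.

step_arm([
  {"dx":0.2,"dy":0,"dz":0,"wx":0,"wy":0,"wz":0,"claw":5},
  {"dx":0.37,"dy":0,"dz":0,"wx":0,"wy":0,"wz":0,"claw":5},
  {"dx":0.37,"dy":0,"dz":0.2,"wx":0,"wy":0,"wz":0,"claw":5},
  {"dx":0.37,"dy":0,"dz":0.4,"wx":0,"wy":0,"wz":0,"claw":5},
  {"dx":0.37,"dy":0,"dz":0.5,"wx":0,"wy":0,"wz":0,"claw":5},
  {"dx":0.37,"dy":0,"dz":0.57,"wx":0,"wy":0,"wz":0,"claw":5},
  {"dx":0.37,"dy":0,"dz":0.57,"wx":0,"wy":0,"wz":0,"claw":5},
  {"dx":0.37,"dy":0,"dz":0.57,"wx":0,"wy":0,"wz":0,"claw":5},
])

```text
clock: 7.65
tool_pos: [0.4396, 0.0065, 0.0605]
eef_rot: [0.705, 0.709, 0.0, 0.0]
contact_force: [-0.7, 0.5, 0.2]
opening: 0.271
finger_force: 40.0
```

step_arm([
  {"dx":0,"dy":0.05,"dz":0,"wx":0,"wy":0,"wz":0,"claw":5},
  {"dx":0,"dy":0.1,"dz":0,"wx":0,"wy":0,"wz":0,"claw":5},
  {"dx":0,"dy":0.15,"dz":0,"wx":0,"wy":0,"wz":0,"claw":5},
  {"dx":0,"dy":0.18,"dz":0,"wx":0,"wy":0,"wz":0,"claw":5},
  {"dx":0,"dy":0.21,"dz":0,"wx":0,"wy":0,"wz":0,"claw":5},
  {"dx":0,"dy":0.24,"dz":0,"wx":0,"wy":0,"wz":0,"claw":5},
  {"dx":0,"dy":0.28,"dz":0,"wx":0,"wy":0,"wz":0,"claw":5},
  {"dx":0,"dy":0.32,"dz":0,"wx":0,"wy":0,"wz":0,"claw":5},
])

```text
clock: 8.45
tool_pos: [0.4641, 0.0069, 0.0602]
eef_rot: [0.705, 0.709, -0.001, -0.001]
contact_force: [-2.6, -0.8, -0.2]
opening: 0.27
finger_force: 40.0
```

Run:
```python
from h import *
s=get_state();print(s['clock'],s['tool_pos'],R.from_quat(s['eef_rot']).as_matrix().round(3).tolist(),s['contact_force'],s['moment'])
snap('side','d4');snap('scene','s4')
for t in ['d4','s4']:
    p,d,E,k=load(t); C=cloud(t); Z=C[...,2];X=C[...,0];Y=C[...,1]
    q=s['tool_pos']
    V=p.max(-1); S=p.max(-1).astype(int)-p.min(-1)
    B=(d>0)&(X>.45)&(X<.64)&(abs(Y)<.15)&(Z>.026)&(Z<.038)&(p[...,0]<150)&(S<90)
    for m in comps(B,150): print(t,'block',m.sum(),rect(C[m]))
    m=(d>0)&(abs(X-q[0])<.05)&(abs(Y-q[1])<.05)&(Z<.037)&(Z>.024)&(V>170)
    for m in comps(m,30): print(t,'foot',m.sum(),rect(C[m]),Z[m].min())
```

```text
8.45 [0.46411836 0.0069245  0.06021584] [[-0.006, 1.0, -0.002], [1.0, 0.006, -0.0], [-0.0, -0.002, -1.0]] [-2.57195383 -0.8031886  -0.19646856] [-0.19989898  0.54088535 -0.14571754]
d4 block 720 (array([530. ,   6.7]), array([123.3,  90.6]), 87.3)
s4 block 1372 (array([532.3,   4. ]), array([119.5,  94.2]), 87.3)
s4 foot 161 (array([465.1,   2.6]), array([46.8, 47.9]), 88.6) 0.024256185112407458
```

step_arm([
  {"dx":0,"dy":0.04,"dz":0,"wx":0,"wy":0,"wz":0,"claw":5},
  {"dx":0,"dy":0.08,"dz":0,"wx":0,"wy":0,"wz":0,"claw":5},
  {"dx":0,"dy":0.12,"dz":0,"wx":0,"wy":0,"wz":0,"claw":5},
  {"dx":0,"dy":0.16,"dz":0,"wx":0,"wy":0,"wz":0,"claw":5},
  {"dx":0,"dy":0.2,"dz":0,"wx":0,"wy":0,"wz":0,"claw":5},
  {"dx":0,"dy":0.24,"dz":0,"wx":0,"wy":0,"wz":0,"claw":5},
  {"dx":0,"dy":0.28,"dz":0,"wx":0,"wy":0,"wz":0,"claw":5},
  {"dx":0,"dy":0.32,"dz":0,"wx":0,"wy":0,"wz":0,"claw":5},
])

```text
clock: 9.35
tool_pos: [0.491, 0.0073, 0.0603]
eef_rot: [0.705, 0.71, 0.0, 0.0]
contact_force: [0.1, -0.1, -1.0]
opening: 0.269
finger_force: 40.0
```

step_arm([
  {"dx":0,"dy":0.04,"dz":0,"wx":0,"wy":0,"wz":0,"claw":5},
  {"dx":0,"dy":0.08,"dz":0,"wx":0,"wy":0,"wz":0,"claw":5},
  {"dx":0,"dy":0.12,"dz":0,"wx":0,"wy":0,"wz":0,"claw":5},
  {"dx":0,"dy":0.16,"dz":0,"wx":0,"wy":0,"wz":0,"claw":5},
  {"dx":0,"dy":0.2,"dz":0,"wx":0,"wy":0,"wz":0,"claw":5},
  {"dx":0,"dy":0.24,"dz":0,"wx":0,"wy":0,"wz":0,"claw":5},
  {"dx":0,"dy":0.27,"dz":0,"wx":0,"wy":0,"wz":0,"claw":5},
  {"dx":0,"dy":0.3,"dz":0,"wx":0,"wy":0,"wz":0,"claw":5},
])

```text
clock: 10.15
tool_pos: [0.5145, 0.0074, 0.0603]
eef_rot: [0.705, 0.709, -0.0, -0.0]
contact_force: [-2.9, 0.3, -0.7]
opening: 0.269
finger_force: 40.0
```

```bash
cat > m.py <<'E'
from h import *
import sys
i=sys.argv[1]
s=get_state();print(s['clock'],s['tool_pos'].round(4),R.from_quat(s['eef_rot']).as_matrix().round(3)[:2,:2].tolist(),s['contact_force'].round(2))
snap('side','d'+i);snap('scene','s'+i)
for t in ['d'+i,'s'+i]:
    p,d,E,k=load(t); C=cloud(t); Z=C[...,2];X=C[...,0];Y=C[...,1]
    q=s['tool_pos']; V=p.max(-1); S=V.astype(int)-p.min(-1)
    B=(d>0)&(X>.45)&(X<.66)&(abs(Y-.03)<.2)&(Z>.026)&(Z<.038)&(p[...,0]<150)&(S<90)
    for m in comps(B,150): print(t,'block',m.sum(),rect(C[m]))
    m=(d>0)&(abs(X-q[0])<.05)&(abs(Y-q[1])<.05)&(Z<.037)&(Z>.024)&(V>170)
    for m in comps(m,30): print(t,'foot',m.sum(),rect(C[m]),Z[m].min().round(4))
E
python3 m.py 5
```

```text
10.15 [0.5145 0.0074 0.0603] [[-0.007, 1.0], [1.0, 0.007]] [-2.91  0.31 -0.69]
d5 block 757 (array([590.2,   6.6]), array([123.9, 244.2]), 5.6)
d5 foot 70 (array([512. ,  -8.7]), array([28.5, 48.1]), 65.4) 0.0249
s5 block 1523 (array([582.1,   6. ]), array([ 93.1, 120. ]), 0.1)
s5 foot 170 (array([516.1,   2.8]), array([46.8, 46.1]), 89.6) 0.024
```

step_arm([
  {"dx":0,"dy":0.02,"dz":0,"wx":0,"wy":0,"wz":0,"claw":5},
  {"dx":0,"dy":0.04,"dz":0,"wx":0,"wy":0,"wz":0,"claw":5},
  {"dx":0,"dy":0.06,"dz":0,"wx":0,"wy":0,"wz":0,"claw":5},
  {"dx":0,"dy":0.075,"dz":0,"wx":0,"wy":0,"wz":0,"claw":5},
  {"dx":0,"dy":0.09,"dz":0,"wx":0,"wy":0,"wz":0,"claw":5},
  {"dx":0,"dy":0.1,"dz":0,"wx":0,"wy":0,"wz":0,"claw":5},
  {"dx":0,"dy":0.11,"dz":0,"wx":0,"wy":0,"wz":0,"claw":5},
  {"dx":0,"dy":0.12,"dz":0,"wx":0,"wy":0,"wz":0,"claw":5},
])

```text
clock: 11.05
tool_pos: [0.5247, 0.0075, 0.0603]
eef_rot: [0.705, 0.709, 0.0, 0.0]
contact_force: [-1.0, 0.1, -1.4]
opening: 0.271
finger_force: 40.0
```

step_arm([
  {"dx":0,"dy":0.01,"dz":0,"wx":0,"wy":0,"wz":0,"claw":5},
  {"dx":0,"dy":0.015,"dz":0,"wx":0,"wy":0,"wz":0,"claw":5},
])

```text
clock: 11.25
tool_pos: [0.5256, 0.0075, 0.0603]
eef_rot: [0.705, 0.709, 0.0, -0.0]
contact_force: [-1.3, 0.5, -0.7]
opening: 0.266
finger_force: 40.0
```

step_arm([
  {"dx":0,"dy":0.006,"dz":0,"wx":0,"wy":0,"wz":0,"claw":5},
  {"dx":0,"dy":0.006,"dz":0,"wx":0,"wy":0,"wz":0,"claw":5},
])

```text
clock: 11.45
tool_pos: [0.5261, 0.0075, 0.0603]
eef_rot: [0.705, 0.71, 0.0, 0.0]
contact_force: [-1.5, 0.4, -0.7]
opening: 0.266
finger_force: 40.0
```

```bash
python3 m.py 6
```

```text
11.45 [0.5261 0.0075 0.0603] [[-0.007, 1.0], [1.0, 0.007]] [-1.47  0.39 -0.73]
d6 block 667 (array([595.3,   1. ]), array([107.4, 228.8]), 4.5)
d6 foot 71 (array([526.7,  -9.2]), array([50.1, 21.7]), 12.0) 0.0243
s6 block 1520 (array([593.1,   6.1]), array([ 91.8, 120.5]), 0.3)
s6 foot 172 (array([526.2,   2.9]), array([47.5, 46.9]), 0.8) 0.0244
```

step_arm([
  {"dx":0,"dy":0.006,"dz":0,"wx":0,"wy":0,"wz":0,"claw":5},
  {"dx":0,"dy":0.006,"dz":0,"wx":0,"wy":0,"wz":0,"claw":5},
])

```text
clock: 11.75
tool_pos: [0.5262, 0.0076, 0.0603]
eef_rot: [0.705, 0.71, -0.0, -0.0]
contact_force: [-1.1, 0.7, -0.7]
opening: 0.268
finger_force: 40.0
```

step_arm([
  {"dx":0,"dy":0.006,"dz":0,"wx":0,"wy":0,"wz":0,"claw":5},
  {"dx":0,"dy":0.006,"dz":0,"wx":0,"wy":0,"wz":0,"claw":5},
])

```text
clock: 11.95
tool_pos: [0.5272, 0.0075, 0.0603]
eef_rot: [0.705, 0.709, 0.0, 0.0]
contact_force: [-0.4, 0.0, -1.4]
opening: 0.271
finger_force: 40.0
```

step_arm([
  {"dx":0,"dy":0.006,"dz":0,"wx":0,"wy":0,"wz":0,"claw":5},
  {"dx":0,"dy":0.006,"dz":0,"wx":0,"wy":0,"wz":0,"claw":5},
])

```text
clock: 12.15
tool_pos: [0.5275, 0.0076, 0.0603]
eef_rot: [0.705, 0.709, 0.0, -0.0]
contact_force: [-1.5, 0.4, -0.3]
opening: 0.269
finger_force: 40.0
```

step_arm([
  {"dx":0,"dy":0.006,"dz":0,"wx":0,"wy":0,"wz":0,"claw":5},
  {"dx":0,"dy":0.006,"dz":0,"wx":0,"wy":0,"wz":0,"claw":5},
])

```text
clock: 12.35
tool_pos: [0.5281, 0.0075, 0.0603]
eef_rot: [0.705, 0.709, 0.0, 0.0]
contact_force: [-1.3, -0.4, -1.1]
opening: 0.271
finger_force: 40.0
```

step_arm([
  {"dx":0,"dy":0.006,"dz":0,"wx":0,"wy":0,"wz":0,"claw":5},
  {"dx":0,"dy":0.006,"dz":0,"wx":0,"wy":0,"wz":0,"claw":5},
])

```text
clock: 12.55
tool_pos: [0.5281, 0.0075, 0.0603]
eef_rot: [0.705, 0.709, -0.0, -0.0]
contact_force: [-1.9, 0.1, -0.1]
opening: 0.27
finger_force: 40.0
```

```bash
python3 m.py 7
```

```text
12.55 [0.5281 0.0075 0.0603] [[-0.007, 1.0], [1.0, 0.007]] [-1.89  0.14 -0.15]
d7 block 653 (array([594.1,  -1.1]), array([ 96.3, 221.1]), 2.0)
d7 foot 107 (array([525.6,   3.7]), array([47.1, 50. ]), 82.4) 0.0245
s7 block 1497 (array([594.5,   6.3]), array([118.9,  91.7]), 89.7)
s7 foot 181 (array([528.4,   2.6]), array([45.1, 46.7]), 2.7) 0.024
```

step_arm([
  {"dx":0,"dy":0.006,"dz":0,"wx":0,"wy":0,"wz":0,"claw":5},
  {"dx":0,"dy":0.006,"dz":0,"wx":0,"wy":0,"wz":0,"claw":5},
])

```text
clock: 12.85
tool_pos: [0.5282, 0.0075, 0.0603]
eef_rot: [0.705, 0.709, -0.0, -0.001]
contact_force: [-3.5, -0.7, 0.9]
opening: 0.269
finger_force: 40.0
```

step_arm([
  {"dx":0,"dy":0.006,"dz":0,"wx":0,"wy":0,"wz":0,"claw":5},
  {"dx":0,"dy":0.006,"dz":0,"wx":0,"wy":0,"wz":0,"claw":5},
])

```text
clock: 13.05
tool_pos: [0.5283, 0.0075, 0.0602]
eef_rot: [0.705, 0.709, -0.001, -0.001]
contact_force: [-5.6, 0.6, 2.5]
opening: 0.271
finger_force: 40.0
```

The block is against the rail: the TCP has stopped and the force is rising. I'll ease off a little and hold for over a second.

step_arm([
  {"dx":0,"dy":-0.005,"dz":0,"wx":0,"wy":0,"wz":0,"claw":5},
  {"dx":0,"dy":-0.005,"dz":0,"wx":0,"wy":0,"wz":0,"claw":5},
  {"dx":0,"dy":-0.005,"dz":0,"wx":0,"wy":0,"wz":0,"claw":5},
  {"dx":0,"dy":-0.005,"dz":0,"wx":0,"wy":0,"wz":0,"claw":5},
])

```text
clock: 13.45
tool_pos: [0.5282, 0.0075, 0.0602]
eef_rot: [0.705, 0.71, -0.0, -0.001]
contact_force: [-4.9, -0.4, 1.7]
opening: 0.268
finger_force: 40.0
```

step_arm([
  {"dx":0,"dy":0,"dz":0,"wx":0,"wy":0,"wz":0,"claw":5},
  {"dx":0,"dy":0,"dz":0,"wx":0,"wy":0,"wz":0,"claw":5},
  {"dx":0,"dy":0,"dz":0,"wx":0,"wy":0,"wz":0,"claw":5},
  {"dx":0,"dy":0,"dz":0,"wx":0,"wy":0,"wz":0,"claw":5},
  {"dx":0,"dy":0,"dz":0,"wx":0,"wy":0,"wz":0,"claw":5},
])

```text
clock: 13.95
tool_pos: [0.5282, 0.0075, 0.0602]
eef_rot: [0.705, 0.709, -0.0, -0.001]
contact_force: [-4.4, -0.2, 1.0]
opening: 0.273
finger_force: 40.0
```

step_arm([
  {"dx":0,"dy":0,"dz":0,"wx":0,"wy":0,"wz":0,"claw":5},
  {"dx":0,"dy":0,"dz":0,"wx":0,"wy":0,"wz":0,"claw":5},
  {"dx":0,"dy":0,"dz":0,"wx":0,"wy":0,"wz":0,"claw":5},
  {"dx":0,"dy":0,"dz":0,"wx":0,"wy":0,"wz":0,"claw":5},
  {"dx":0,"dy":0,"dz":0,"wx":0,"wy":0,"wz":0,"claw":5},
])

```text
clock: 14.45
tool_pos: [0.5282, 0.0075, 0.0602]
eef_rot: [0.705, 0.709, -0.0, -0.001]
contact_force: [-5.5, 0.1, 2.6]
opening: 0.273
finger_force: 40.0
```

```bash
python3 m.py 8
```

```text
14.45 [0.5282 0.0075 0.0602] [[-0.007, 1.0], [1.0, 0.007]] [-5.49  0.12  2.56]
d8 block 657 (array([ 5.941e+02, -4.000e-01]), array([ 96.8, 220.1]), 1.9)
d8 foot 100 (array([527.1,   4.7]), array([47.3, 49.7]), 88.2) 0.0245
s8 block 1502 (array([595.1,   6.6]), array([ 92.1, 120.2]), 0.5)
s8 foot 168 (array([528.6,   2.8]), array([48.6, 45. ]), 86.5) 0.0247
```

Held for about 1.5 s at roughly 4–5 N. I'll back off, lift, go round to the block's −y side and come down.

step_arm([
  {"dx":0,"dy":-0.05,"dz":0,"wx":0,"wy":0,"wz":0,"claw":5},
  {"dx":0,"dy":-0.12,"dz":0,"wx":0,"wy":0,"wz":0,"claw":5},
  {"dx":0,"dy":-0.2,"dz":0,"wx":0,"wy":0,"wz":0,"claw":5},
  {"dx":0,"dy":-0.2,"dz":-0.3,"wx":0,"wy":0,"wz":0,"claw":5},
  {"dx":0,"dy":-0.2,"dz":-0.7,"wx":0,"wy":0,"wz":0,"claw":5},
  {"dx":0,"dy":-0.2,"dz":-0.7,"wx":0,"wy":0,"wz":0,"claw":5},
])

```text
clock: 15.15
tool_pos: [0.5155, 0.0073, 0.1193]
eef_rot: [0.705, 0.709, 0.003, 0.003]
contact_force: [0.5, 0.1, -1.1]
opening: 0.267
finger_force: 40.0
```

step_arm([
  {"dx":-0.5,"dy":0.25,"dz":0,"wx":0,"wy":0,"wz":0,"claw":5},
  {"dx":-1,"dy":0.5,"dz":0,"wx":0,"wy":0,"wz":0,"claw":5},
])

```text
clock: 15.35
tool_pos: [0.5542, -0.0714, 0.1162]
eef_rot: [0.703, 0.711, 0.001, -0.0]
contact_force: [0.6, -0.4, 0.0]
opening: 0.267
finger_force: 40.0
```

step_arm([
  {"dx":-0.22,"dy":0.4,"dz":0,"wx":0,"wy":0,"wz":0,"claw":5},
  {"dx":-0.22,"dy":0.51,"dz":0,"wx":0,"wy":0,"wz":0,"claw":5},
  {"dx":-0.22,"dy":0.51,"dz":0,"wx":0,"wy":0,"wz":0,"claw":5},
  {"dx":-0.22,"dy":0.51,"dz":0,"wx":0,"wy":0,"wz":0,"claw":5},
])

```text
clock: 15.75
tool_pos: [0.593, -0.0879, 0.1155]
eef_rot: [0.704, 0.71, -0.0, -0.001]
contact_force: [1.2, -0.3, -0.7]
opening: 0.269
finger_force: 40.0
```

Run:
```python
from h import *
s=get_state();print(s['clock'],s['q'].round(2),s['tool_pos'],R.from_quat(s['eef_rot']).as_matrix().round(3).tolist(),s['contact_force'])
snap('wrist','w9')
t='w9';p,d,E,k=load(t); C=cloud(t); Z=C[...,2];X=C[...,0];Y=C[...,1]
m=(d>.05)&(X>.5)&(X<.7)&(Y>-.1)&(Y<.2)&(Z>.024)&(Z<.034)
B=m&(p.max(-1)<130)
for c in comps(B,300): print('block',c.sum(),rect(C[c]))
for c in comps(m&(p.max(-1)>150)&(p[...,0]>p[...,2]+40),300): print('bar',c.sum(),rect(C[c]))
```

```text
15.75 [ 0.01  0.83  0.11  1.75 -0.16  0.57  0.23] [ 0.59297898 -0.08793216  0.11545626] [[-0.008, 1.0, -0.002], [1.0, 0.008, 0.002], [0.002, -0.002, -1.0]] [ 1.1627695  -0.29344274 -0.66194854]
block 22678 (array([595.7, -26.1]), array([ 90.1, 148.2]), 0.5)
bar 6420 (array([651.9,  -4.3]), array([ 24.3, 106.1]), 0.5)
bar 1451 (array([652.6, -81.7]), array([24.1, 36.6]), 0.3)
```

View pics/w9.png

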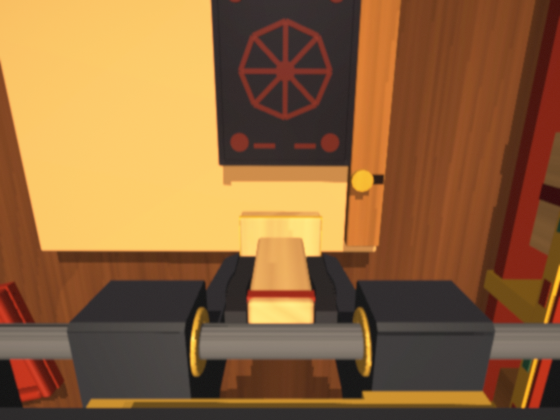

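The wrist view shows the block flush along the rail (near end at (285,163), rail at (372,110)) and the pusher's foot at (281,232) clear of it. I'll lower and push along the rail with a tiny bias toward it.

step_arm([
  {"dx":0,"dy":0,"dz":0.25,"wx":0,"wy":0,"wz":0,"claw":5},
  {"dx":0,"dy":0,"dz":0.5,"wx":0,"wy":0,"wz":0,"claw":5},
  {"dx":0,"dy":0,"dz":0.62,"wx":0,"wy":0,"wz":0,"claw":5},
  {"dx":0,"dy":0,"dz":0.69,"wx":0,"wy":0,"wz":0,"claw":5},
  {"dx":0,"dy":0,"dz":0.69,"wx":0,"wy":0,"wz":0,"claw":5},
  {"dx":0,"dy":0,"dz":0.69,"wx":0,"wy":0,"wz":0,"claw":5},
  {"dx":0,"dy":0,"dz":0.69,"wx":0,"wy":0,"wz":0,"claw":5},
])

```text
clock: 16.5
tool_pos: [0.5949, -0.0897, 0.0619]
eef_rot: [0.705, 0.709, 0.0, 0.001]
contact_force: [-0.4, -0.1, -0.2]
opening: 0.267
finger_force: 40.0
```

step_arm([
  {"dx":0.05,"dy":0,"dz":0,"wx":0,"wy":0,"wz":0,"claw":5},
  {"dx":0.1,"dy":0,"dz":0,"wx":0,"wy":0,"wz":0,"claw":5},
  {"dx":0.14,"dy":0,"dz":0,"wx":0,"wy":0,"wz":0,"claw":5},
  {"dx":0.17,"dy":0,"dz":0,"wx":0,"wy":0,"wz":0,"claw":5},
  {"dx":0.2,"dy":0,"dz":0,"wx":0,"wy":0,"wz":0,"claw":5},
  {"dx":0.23,"dy":0,"dz":0,"wx":0,"wy":0,"wz":0,"claw":5},
  {"dx":0.26,"dy":0.001,"dz":0,"wx":0,"wy":0,"wz":0,"claw":5},
  {"dx":0.3,"dy":0.002,"dz":0,"wx":0,"wy":0,"wz":0,"claw":5},
])

```text
clock: 17.3
tool_pos: [0.5942, -0.0664, 0.0611]
eef_rot: [0.705, 0.709, -0.0, 0.0]
contact_force: [-0.4, -1.9, 0.2]
opening: 0.269
finger_force: 40.0
```

```bash
python3 m.py 10
```

```text
17.3 [ 0.5942 -0.0664  0.0611] [[-0.006, 1.0], [1.0, 0.006]] [-0.39 -1.91  0.18]
d10 block 479 (array([584.9,   9.4]), array([122.1,  91.9]), 80.2)
d10 foot 86 (array([581.3, -79.7]), array([30.5, 58.1]), 44.3) 0.024
s10 block 381 (array([615.2,  10.3]), array([ 49.4, 118.9]), 1.0)
s10 foot 215 (array([595.1, -68.6]), array([50.5, 46.1]), 88.5) 0.0244
```

step_arm([
  {"dx":0.04,"dy":0,"dz":0,"wx":0,"wy":0,"wz":0,"claw":5},
  {"dx":0.08,"dy":0,"dz":0,"wx":0,"wy":0,"wz":0,"claw":5},
  {"dx":0.12,"dy":0.001,"dz":0,"wx":0,"wy":0,"wz":0,"claw":5},
  {"dx":0.16,"dy":0.001,"dz":0,"wx":0,"wy":0,"wz":0,"claw":5},
  {"dx":0.2,"dy":0.002,"dz":0,"wx":0,"wy":0,"wz":0,"claw":5},
  {"dx":0.24,"dy":0.002,"dz":0,"wx":0,"wy":0,"wz":0,"claw":5},
  {"dx":0.28,"dy":0.003,"dz":0,"wx":0,"wy":0,"wz":0,"claw":5},
  {"dx":0.32,"dy":0.003,"dz":0,"wx":0,"wy":0,"wz":0,"claw":5},
])

```text
clock: 18.2
tool_pos: [0.5944, -0.0397, 0.0611]
eef_rot: [0.705, 0.71, 0.0, -0.0]
contact_force: [0.0, -1.5, -0.1]
opening: 0.265
finger_force: 40.0
```

step_arm([
  {"dx":0.04,"dy":0,"dz":0,"wx":0,"wy":0,"wz":0,"claw":5},
  {"dx":0.08,"dy":0,"dz":0,"wx":0,"wy":0,"wz":0,"claw":5},
  {"dx":0.12,"dy":0.001,"dz":0,"wx":0,"wy":0,"wz":0,"claw":5},
  {"dx":0.16,"dy":0.001,"dz":0,"wx":0,"wy":0,"wz":0,"claw":5},
  {"dx":0.2,"dy":0.002,"dz":0,"wx":0,"wy":0,"wz":0,"claw":5},
  {"dx":0.24,"dy":0.002,"dz":0,"wx":0,"wy":0,"wz":0,"claw":5},
  {"dx":0.28,"dy":0.003,"dz":0,"wx":0,"wy":0,"wz":0,"claw":5},
  {"dx":0.32,"dy":0.003,"dz":0,"wx":0,"wy":0,"wz":0,"claw":5},
])

```text
clock: 19.0
tool_pos: [0.5943, -0.0144, 0.0611]
eef_rot: [0.705, 0.709, -0.0, -0.0]
contact_force: [-1.2, -2.6, 0.4]
opening: 0.27
finger_force: 40.0
```

step_arm([
  {"dx":0.03,"dy":0,"dz":0,"wx":0,"wy":0,"wz":0,"claw":5},
  {"dx":0.06,"dy":0,"dz":0,"wx":0,"wy":0,"wz":0,"claw":5},
  {"dx":0.09,"dy":0.001,"dz":0,"wx":0,"wy":0,"wz":0,"claw":5},
  {"dx":0.12,"dy":0.001,"dz":0,"wx":0,"wy":0,"wz":0,"claw":5},
  {"dx":0.15,"dy":0.002,"dz":0,"wx":0,"wy":0,"wz":0,"claw":5},
  {"dx":0.18,"dy":0.002,"dz":0,"wx":0,"wy":0,"wz":0,"claw":5},
  {"dx":0.21,"dy":0.002,"dz":0,"wx":0,"wy":0,"wz":0,"claw":5},
  {"dx":0.24,"dy":0.002,"dz":0,"wx":0,"wy":0,"wz":0,"claw":5},
])

```text
clock: 19.8
tool_pos: [0.5943, 0.005, 0.061]
eef_rot: [0.705, 0.709, -0.0, -0.0]
contact_force: [-2.4, -2.7, -0.2]
opening: 0.268
finger_force: 40.0
```

```bash
sed -i "s/'d'+i);/'d'+i);snap('wrist','w'+i);/" m.py; python3 m.py 11
python3 - <<'E'
from h import *
t='w11';p,d,E,k=load(t); C=cloud(t); Z=C[...,2];X=C[...,0];Y=C[...,1]
b=(d>.05)&(X>.53)&(X<.68)&(Y>.03)&(Y<.2)
m=b&(Z>.024)&(Z<.035)
for y in (.06,.09,.11,.13): 
  s=b&(abs(Y-y)<.003)&(Z>.027)&(Z<.035)&(p.max(-1)<120); r=b&(abs(Y-y)<.003)&(Z>.027)&(Z<.035)&(p.max(-1)>150)&(X>.62)
  print(y,np.percentile(X[s],[1,99]).round(4) if s.any() else 0, np.percentile(X[r],2).round(4) if r.any() else 0)
for x in (.57,.6,.625):
  s=b&(abs(X-x)<.003)&(Z>.027)&(Z<.035)&(p.max(-1)<120)&(Y<.155); r=b&(abs(X-x)<.003)&(Z>.027)&(Z<.035)&(p.max(-1)>150)&(Y>.15)
  print(x,np.percentile(Y[s],99).round(4) if s.any() else 0, np.percentile(Y[r],2).round(4) if r.any() else 0)
E
```

```text
19.8 [0.5943 0.005  0.061 ] [[-0.007, 1.0], [1.0, 0.007]] [-2.4  -2.69 -0.22]
d11 block 456 (array([591.,  87.]), array([135.5, 100.2]), 82.9)
d11 foot 81 (array([583. ,  -8.8]), array([34.7, 57. ]), 43.3) 0.024
s11 block 359 (array([615.2,  82.3]), array([120.8,  52.5]), 87.5)
s11 foot 218 (array([594.7,   2.9]), array([50.1, 47.9]), 87.8) 0.0243
s11 foot 67 (array([640.9,   3.6]), array([96.7,  6.7]), 90.0) 0.0251
0.06 [0.5514 0.6381] 0.6402
0.09 [0.5512 0.638 ] 0.64
0.11 [0.551  0.6377] 0.6398
0.13 [0.5727 0.6361] 0.6396
0.57 0.1258 0
0.6 0.1264 0
0.625 0.1223 0
```

step_arm([
  {"dx":0.02,"dy":0,"dz":0,"wx":0,"wy":0,"wz":0,"claw":5},
  {"dx":0.04,"dy":0,"dz":0,"wx":0,"wy":0,"wz":0,"claw":5},
  {"dx":0.06,"dy":0,"dz":0,"wx":0,"wy":0,"wz":0,"claw":5},
  {"dx":0.08,"dy":0,"dz":0,"wx":0,"wy":0,"wz":0,"claw":5},
  {"dx":0.095,"dy":0,"dz":0,"wx":0,"wy":0,"wz":0,"claw":5},
  {"dx":0.11,"dy":0,"dz":0,"wx":0,"wy":0,"wz":0,"claw":5},
  {"dx":0.12,"dy":0,"dz":0,"wx":0,"wy":0,"wz":0,"claw":5},
  {"dx":0.13,"dy":0,"dz":0,"wx":0,"wy":0,"wz":0,"claw":5},
])

```text
clock: 20.75
tool_pos: [0.5945, 0.0152, 0.0612]
eef_rot: [0.705, 0.709, 0.0, 0.0]
contact_force: [-0.5, -0.9, -1.1]
opening: 0.266
finger_force: 40.0
```

step_arm([
  {"dx":0.006,"dy":0,"dz":0,"wx":0,"wy":0,"wz":0,"claw":5},
  {"dx":0.006,"dy":0,"dz":0,"wx":0,"wy":0,"wz":0,"claw":5},
])

```text
clock: 20.95
tool_pos: [0.5945, 0.0158, 0.0611]
eef_rot: [0.705, 0.71, 0.0, -0.0]
contact_force: [-0.5, -0.4, -1.7]
opening: 0.269
finger_force: 40.0
```

step_arm([
  {"dx":0.006,"dy":0,"dz":0,"wx":0,"wy":0,"wz":0,"claw":5},
  {"dx":0.006,"dy":0,"dz":0,"wx":0,"wy":0,"wz":0,"claw":5},
])

```text
clock: 21.15
tool_pos: [0.5945, 0.0161, 0.0611]
eef_rot: [0.705, 0.709, 0.0, 0.0]
contact_force: [0.3, -1.6, -0.9]
opening: 0.269
finger_force: 40.0
```

step_arm([
  {"dx":0.006,"dy":0,"dz":0,"wx":0,"wy":0,"wz":0,"claw":5},
  {"dx":0.006,"dy":0,"dz":0,"wx":0,"wy":0,"wz":0,"claw":5},
])

```text
clock: 21.35
tool_pos: [0.5945, 0.0166, 0.0611]
eef_rot: [0.705, 0.71, 0.0, 0.0]
contact_force: [-0.2, -1.7, -0.9]
opening: 0.266
finger_force: 40.0
```

step_arm([
  {"dx":0.006,"dy":0,"dz":0,"wx":0,"wy":0,"wz":0,"claw":5},
  {"dx":0.012,"dy":0,"dz":0,"wx":0,"wy":0,"wz":0,"claw":5},
])

```text
clock: 21.55
tool_pos: [0.5945, 0.0175, 0.0611]
eef_rot: [0.705, 0.709, 0.0, 0.0]
contact_force: [0.2, -1.8, -0.6]
opening: 0.266
finger_force: 40.0
```

step_arm([
  {"dx":0.006,"dy":0,"dz":0,"wx":0,"wy":0,"wz":0,"claw":5},
  {"dx":0.006,"dy":0,"dz":0,"wx":0,"wy":0,"wz":0,"claw":5},
])

```text
clock: 21.75
tool_pos: [0.5945, 0.0182, 0.0611]
eef_rot: [0.705, 0.71, 0.0, -0.0]
contact_force: [-0.7, -1.5, -0.5]
opening: 0.273
finger_force: 40.0
```

step_arm([
  {"dx":0.006,"dy":0,"dz":0,"wx":0,"wy":0,"wz":0,"claw":5},
  {"dx":0.006,"dy":0,"dz":0,"wx":0,"wy":0,"wz":0,"claw":5},
])

```text
clock: 21.95
tool_pos: [0.5945, 0.0186, 0.0611]
eef_rot: [0.705, 0.709, 0.0, 0.0]
contact_force: [0.3, -1.7, 0.3]
opening: 0.267
finger_force: 40.0
```

step_arm([
  {"dx":0.006,"dy":0,"dz":0,"wx":0,"wy":0,"wz":0,"claw":5},
  {"dx":0.006,"dy":0,"dz":0,"wx":0,"wy":0,"wz":0,"claw":5},
])

```text
clock: 22.15
tool_pos: [0.5945, 0.0191, 0.0611]
eef_rot: [0.705, 0.71, 0.0, -0.0]
contact_force: [0.0, -1.3, -0.1]
opening: 0.268
finger_force: 40.0
```

step_arm([
  {"dx":0.006,"dy":0,"dz":0,"wx":0,"wy":0,"wz":0,"claw":5},
  {"dx":0.006,"dy":0,"dz":0,"wx":0,"wy":0,"wz":0,"claw":5},
])

```text
clock: 22.35
tool_pos: [0.5945, 0.0195, 0.0611]
eef_rot: [0.705, 0.709, 0.0, 0.0]
contact_force: [-0.7, -2.0, -0.4]
opening: 0.269
finger_force: 40.0
```

step_arm([
  {"dx":0.006,"dy":0,"dz":0,"wx":0,"wy":0,"wz":0,"claw":5},
  {"dx":0.006,"dy":0,"dz":0,"wx":0,"wy":0,"wz":0,"claw":5},
])

```text
clock: 22.55
tool_pos: [0.5945, 0.0196, 0.0611]
eef_rot: [0.705, 0.709, -0.0, 0.0]
contact_force: [-0.3, -2.6, -0.2]
opening: 0.268
finger_force: 40.0
```

step_arm([
  {"dx":0.005,"dy":0,"dz":0,"wx":0,"wy":0,"wz":0,"claw":5},
  {"dx":0.005,"dy":0,"dz":0,"wx":0,"wy":0,"wz":0,"claw":5},
  {"dx":0.005,"dy":0,"dz":0,"wx":0,"wy":0,"wz":0,"claw":5},
])

```text
clock: 22.85
tool_pos: [0.5945, 0.0197, 0.0612]
eef_rot: [0.705, 0.709, -0.0, 0.0]
contact_force: [-0.1, -4.4, 0.6]
opening: 0.268
finger_force: 40.0
```

The TCP has stopped and the force is up to about 4.4 N, so the block is against the stop. I'll hold there.

step_arm([
  {"dx":0,"dy":0,"dz":0,"wx":0,"wy":0,"wz":0,"claw":5},
  {"dx":0,"dy":0,"dz":0,"wx":0,"wy":0,"wz":0,"claw":5},
  {"dx":0,"dy":0,"dz":0,"wx":0,"wy":0,"wz":0,"claw":5},
  {"dx":0,"dy":0,"dz":0,"wx":0,"wy":0,"wz":0,"claw":5},
  {"dx":0,"dy":0,"dz":0,"wx":0,"wy":0,"wz":0,"claw":5},
  {"dx":0,"dy":0,"dz":0,"wx":0,"wy":0,"wz":0,"claw":5},
])

```text
clock: 23.45
tool_pos: [0.5945, 0.0197, 0.0612]
eef_rot: [0.705, 0.709, -0.0, 0.0]
contact_force: [-0.1, -4.5, 0.7]
opening: 0.268
finger_force: 40.0
```

step_arm([
  {"dx":0,"dy":0,"dz":0,"wx":0,"wy":0,"wz":0,"claw":5},
  {"dx":0,"dy":0,"dz":0,"wx":0,"wy":0,"wz":0,"claw":5},
  {"dx":0,"dy":0,"dz":0,"wx":0,"wy":0,"wz":0,"claw":5},
  {"dx":0,"dy":0,"dz":0,"wx":0,"wy":0,"wz":0,"claw":5},
  {"dx":0,"dy":0,"dz":0,"wx":0,"wy":0,"wz":0,"claw":5},
  {"dx":0,"dy":0,"dz":0,"wx":0,"wy":0,"wz":0,"claw":5},
])

```text
clock: 24.05
tool_pos: [0.5945, 0.0198, 0.0612]
eef_rot: [0.705, 0.709, -0.0, 0.0]
contact_force: [-0.4, -4.5, 1.3]
opening: 0.27
finger_force: 40.0
```

step_arm([
  {"dx":-0.04,"dy":0,"dz":0,"wx":0,"wy":0,"wz":0,"claw":5},
  {"dx":-0.12,"dy":0,"dz":0,"wx":0,"wy":0,"wz":0,"claw":5},
  {"dx":-0.25,"dy":0,"dz":0,"wx":0,"wy":0,"wz":0,"claw":5},
  {"dx":-0.5,"dy":0,"dz":0,"wx":0,"wy":0,"wz":0,"claw":5},
  {"dx":-0.5,"dy":0,"dz":-0.4,"wx":0,"wy":0,"wz":0,"claw":5},
  {"dx":-0.5,"dy":0,"dz":-0.7,"wx":0,"wy":0,"wz":0,"claw":5},
  {"dx":-0.5,"dy":0,"dz":-0.7,"wx":0,"wy":0,"wz":0,"claw":5},
  {"dx":-0.5,"dy":0,"dz":-0.7,"wx":0,"wy":0,"wz":0,"claw":5},
])

```text
clock: 24.85
tool_pos: [0.5947, -0.0196, 0.1171]
eef_rot: [0.705, 0.71, 0.0, -0.0]
contact_force: [-0.1, -0.0, -1.1]
opening: 0.268
finger_force: 40.0
```

```bash
python3 m.py 12
python3 - <<'E'
from h import *
t='w12';p,d,E,k=load(t); C=cloud(t); Z=C[...,2];X=C[...,0];Y=C[...,1]
b=(d>.05)&(X>.5)&(X<.69)&(Y>.0)&(Y<.21)&(Z>.026)&(Z<.036)
for y in (.06,.08,.1,.12,.14): 
  s=b&(abs(Y-y)<.003); k=s&(p.max(-1)<120); r=s&(p.max(-1)>150)&(X>.62)
  print(y,np.percentile(X[k],[1,99]).round(4) if k.any() else 0, np.percentile(X[r],2).round(4) if r.any() else 0)
for x in (.56,.575,.6,.625):
  s=b&(abs(X-x)<.003); k=s&(p.max(-1)<120)&(Y<.165); r=s&(p.max(-1)>150)&(Y>.145)
  print(x,np.percentile(Y[k],99).round(4) if k.any() else 0, np.percentile(Y[r],2).round(4) if r.any() else 0)
E
```

```text
24.85 [ 0.5947 -0.0196  0.1171] [[-0.007, 1.0], [1.0, 0.007]] [-0.1  -0.01 -1.14]
d12 block 582 (array([592.5, 113.8]), array([153.2,  93.5]), 89.4)
s12 block 967 (array([598.6,  96.6]), array([123.3,  88.8]), 85.4)
s12 foot 55 (array([641.8, -16.3]), array([89.2,  5.7]), 89.9) 0.0252
0.06 [0.5514 0.638 ] 0.6401
0.08 [0.551  0.6379] 0.6401
0.1 [0.5509 0.6377] 0.64
0.12 0 0.6444
0.14 0 0
0.56 0.1155 0
0.575 0.1152 0
0.6 0.1159 0
0.625 0.116 0
```

View pics/w12.png

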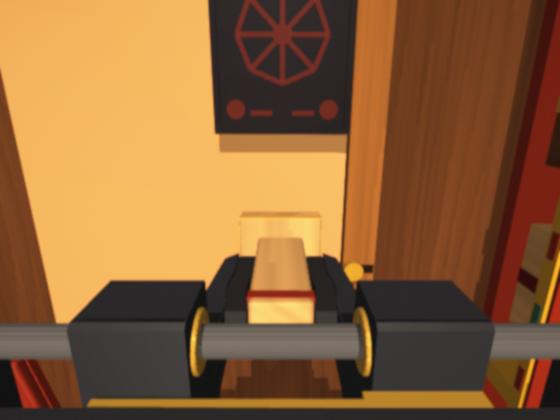

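The view shows the block's near end square at (283,133) and still flush with the rail. I'll rise on the way to the tray and check the corner.

step_arm([
  {"dx":-0.3,"dy":-0.1,"dz":-0.5,"wx":0,"wy":0,"wz":0,"claw":5},
  {"dx":-0.6,"dy":-0.2,"dz":-1,"wx":0,"wy":0,"wz":0,"claw":5},
  {"dx":-1,"dy":-0.3,"dz":-1,"wx":0,"wy":0,"wz":0,"claw":5},
  {"dx":-1,"dy":-0.3,"dz":-1,"wx":0,"wy":0,"wz":0,"claw":5},
  {"dx":-1,"dy":-0.3,"dz":-1,"wx":0,"wy":0,"wz":0,"claw":5},
  {"dx":-1,"dy":-0.3,"dz":-1,"wx":0,"wy":0,"wz":0,"claw":5},
])

```text
clock: 25.6
tool_pos: [0.5709, -0.0982, 0.196]
eef_rot: [0.704, 0.71, -0.0, -0.001]
contact_force: [-0.6, 0.7, -0.5]
opening: 0.265
finger_force: 40.0
```

```bash
cat > corner.py <<'E'
from h import *
import sys
t=sys.argv[1]; snap('wrist' if t[0]=='w' else 'scene',t)
p,d,E,k=load(t); C=cloud(t); Z=C[...,2];X=C[...,0];Y=C[...,1]
b=(d>.05)&(X>.5)&(X<.69)&(Y>.0)&(Y<.21)&(Z>.026)&(Z<.036); dk=b&(p.max(-1)<120); lt=b&(p.max(-1)>150)
for c in comps(dk&(X<.645)&(Y<.162),200): print('block',c.sum(),rect(C[c]))
for y in (.05,.07,.09,.11,.13,.15): 
  k=dk&(abs(Y-y)<.004)&(X<.645); r=lt&(abs(Y-y)<.004)&(X>.62)
  print(y,np.percentile(X[k],[1,99]).round(4) if k.any() else 0, np.percentile(X[r],2).round(4) if r.any() else 0)
for x in (.56,.575,.6,.625):
  k=dk&(abs(X-x)<.004)&(Y<.162); r=lt&(abs(X-x)<.004)&(Y>.145)
  print(x,np.percentile(Y[k],[1,99]).round(4) if k.any() else 0, np.percentile(Y[r],2).round(4) if r.any() else 0)
E
python3 corner.py w13; python3 -c "
from h import *
s=get_state();print(s['clock'],s['tool_pos'],s['q'].round(2))"
```

```text
block 3374 (array([595. ,  45.3]), array([28.8, 89.9]), 89.9)
0.05 [0.5511 0.638 ] 0.6404
0.07 0 0
0.09 0 0
0.11 0 0
0.13 0 0
0.15 0 0
0.56 [0.0372 0.0587] 0
0.575 [0.0372 0.059 ] 0
0.6 [0.0374 0.0592] 0
0.625 [0.0374 0.059 ] 0
25.65 [ 0.57108504 -0.09804973  0.19603093] [ 0.    0.69  0.15  1.76 -0.15  0.71  0.24]
```

View pics/w13.png

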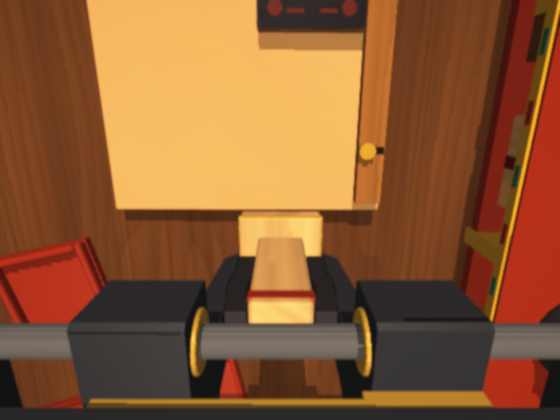

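The view shows the block's near end at (312,28), square and along the rail. I'll check the far corner with the fixed camera.

```bash
python3 corner.py s14
python3 - <<'E'
from h import *
a=cv2.imread('pics/s14.png')[150:300,200:420]; cv2.imwrite('pics/c14.png',cv2.resize(a,None,fx=3.5,fy=3.5,interpolation=cv2.INTER_CUBIC))
E
```

```text
block 887 (array([593.6,  97.5]), array([ 88.2, 118.7]), 0.2)
0.05 [0.5549 0.6372] 0.6337
0.07 [0.5535 0.636 ] 0.6394
0.09 [0.554  0.6361] 0.6386
0.11 [0.5535 0.6362] 0.639
0.13 [0.5534 0.6358] 0.6394
0.15 [0.5522 0.6333] 0.6361
0.56 [0.0428 0.1522] 0.1567
0.575 [0.0455 0.1541] 0.1545
0.6 [0.0413 0.153 ] 0.1552
0.625 [0.0402 0.1519] 0.1548
```

View pics/c14.png

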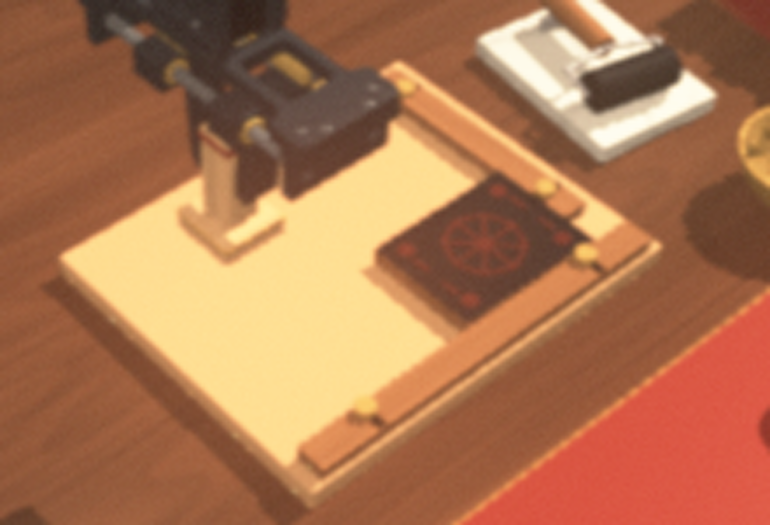

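The crop shows the block tight in the corner, at about (485,245) against both bars. Now I'll return the pusher to its tray.

step_arm([
  {"dx":-0.5,"dy":-0.18,"dz":0,"wx":0,"wy":0,"wz":0,"claw":5},
  {"dx":-1,"dy":-0.36,"dz":0,"wx":0,"wy":0,"wz":0,"claw":5},
])

```text
clock: 25.9
tool_pos: [0.5437, -0.178, 0.1964]
eef_rot: [0.703, 0.712, 0.0, -0.0]
contact_force: [0.1, -0.2, -0.4]
opening: 0.266
finger_force: 40.0
```

step_arm([
  {"dx":-0.5,"dy":-0.18,"dz":0,"wx":0,"wy":0,"wz":0,"claw":5},
  {"dx":-1,"dy":-0.36,"dz":0,"wx":0,"wy":0,"wz":0,"claw":5},
])

```text
clock: 26.1
tool_pos: [0.5146, -0.2604, 0.1966]
eef_rot: [0.704, 0.71, 0.0, -0.0]
contact_force: [0.4, -0.5, 0.2]
opening: 0.27
finger_force: 40.0
```

step_arm([
  {"dx":-0.5,"dy":-0.18,"dz":0.2,"wx":0,"wy":0,"wz":-0.02,"claw":5},
  {"dx":-0.9,"dy":-0.3,"dz":0.5,"wx":0,"wy":0,"wz":-0.044,"claw":5},
  {"dx":-1.0,"dy":-0.36,"dz":0.9,"wx":0,"wy":0,"wz":-0.044,"claw":5},
  {"dx":-1.0,"dy":-0.36,"dz":0.9,"wx":0,"wy":0,"wz":-0.044,"claw":5},
  {"dx":-1.0,"dy":-0.36,"dz":0.9,"wx":0,"wy":0,"wz":-0.044,"claw":5},
  {"dx":-1.0,"dy":-0.36,"dz":0.9,"wx":0,"wy":0,"wz":-0.044,"claw":5},
  {"dx":-1.0,"dy":-0.36,"dz":0.9,"wx":0,"wy":0,"wz":-0.044,"claw":5},
])

```text
clock: 26.8
tool_pos: [0.4883, -0.3392, 0.1266]
eef_rot: [0.653, 0.757, 0.001, 0.001]
contact_force: [-0.3, 0.8, -1.2]
opening: 0.268
finger_force: 40.0
```

Run:
```python
from h import *
s=get_state();print(s['clock'],s['tool_pos'],R.from_quat(s['eef_rot']).as_matrix().round(3).tolist())
snap('side','d15');snap('scene','s15')
for t in ['d15','s15']:
    p,d,E,k=load(t); C=cloud(t); Z=C[...,2];X=C[...,0];Y=C[...,1]
    q=s['tool_pos']; b=(d>0)&(abs(X-q[0])<.06)&(abs(Y-q[1])<.06)&(Z<q[2]-.024)&(Z>q[2]-.055)
    for m in comps(b,30): print(t,m.sum(),rect(C[m]),Z[m].min(),np.median(Z[m]))
```

```text
26.8 [ 0.48832821 -0.3392429   0.12657624] [[-0.147, 0.989, 0.003], [0.989, 0.147, -0.001], [-0.001, 0.003, -1.0]]
d15 195 (array([ 486.5, -341.9]), array([47. , 45.2]), 7.4) 0.08755526861377794 0.09764932957433992
s15 269 (array([ 488.9, -344.8]), array([48.2, 44.3]), 9.5) 0.08524007815128387 0.09911454949101262
```

step_arm([
  {"dx":-0.01,"dy":0,"dz":0.3,"wx":0,"wy":0,"wz":0,"claw":5},
  {"dx":-0.01,"dy":0,"dz":0.6,"wx":0,"wy":0,"wz":0,"claw":5},
  {"dx":-0.01,"dy":0,"dz":0.8,"wx":0,"wy":0,"wz":0,"claw":5},
  {"dx":-0.01,"dy":0,"dz":0.9,"wx":0,"wy":0,"wz":0,"claw":5},
  {"dx":-0.01,"dy":0,"dz":0.9,"wx":0,"wy":0,"wz":0,"claw":5},
  {"dx":-0.01,"dy":0,"dz":0.9,"wx":0,"wy":0,"wz":0,"claw":5},
  {"dx":-0.01,"dy":0,"dz":0.9,"wx":0,"wy":0,"wz":0,"claw":5},
  {"dx":-0.01,"dy":0,"dz":0.9,"wx":0,"wy":0,"wz":0,"claw":5},
])

```text
clock: 27.7
tool_pos: [0.4871, -0.3415, 0.0539]
eef_rot: [0.654, 0.756, 0.0, 0.001]
contact_force: [0.2, -0.2, 0.1]
opening: 0.268
finger_force: 40.0
```

step_arm([
  {"dx":0,"dy":0,"dz":0.03,"wx":0,"wy":0,"wz":0,"claw":5},
  {"dx":0,"dy":0,"dz":0.06,"wx":0,"wy":0,"wz":0,"claw":5},
  {"dx":0,"dy":0,"dz":0.09,"wx":0,"wy":0,"wz":0,"claw":5},
  {"dx":0,"dy":0,"dz":0.09,"wx":0,"wy":0,"wz":0,"claw":5},
  {"dx":0,"dy":0,"dz":0.09,"wx":0,"wy":0,"wz":0,"claw":5},
])

```text
clock: 28.2
tool_pos: [0.4866, -0.3411, 0.0458]
eef_rot: [0.654, 0.756, 0.0, -0.0]
contact_force: [0.6, -0.1, -0.1]
opening: 0.271
finger_force: 40.0
```

step_arm([
  {"dx":0,"dy":0,"dz":0.005,"wx":0,"wy":0,"wz":0,"claw":5},
  {"dx":0,"dy":0,"dz":0.005,"wx":0,"wy":0,"wz":0,"claw":5},
  {"dx":0,"dy":0,"dz":0.005,"wx":0,"wy":0,"wz":0,"claw":5},
])

```text
clock: 28.5
tool_pos: [0.4866, -0.3411, 0.0457]
eef_rot: [0.654, 0.756, 0.0, 0.0]
contact_force: [-0.6, 1.1, 5.2]
opening: 0.268
finger_force: 40.0
```

The foot is on the tray floor, with about 5 N upward. I'll open the fingers slowly, check, and then lift away.

step_arm([
  {"dx":0,"dy":0,"dz":0,"wx":0,"wy":0,"wz":0,"claw":26},
  {"dx":0,"dy":0,"dz":0,"wx":0,"wy":0,"wz":0,"claw":32},
  {"dx":0,"dy":0,"dz":0,"wx":0,"wy":0,"wz":0,"claw":50},
  {"dx":0,"dy":0,"dz":0,"wx":0,"wy":0,"wz":0,"claw":75},
  {"dx":0,"dy":0,"dz":0,"wx":0,"wy":0,"wz":0,"claw":88},
  {"dx":0,"dy":0,"dz":0,"wx":0,"wy":0,"wz":0,"claw":88},
  {"dx":0,"dy":0,"dz":0,"wx":0,"wy":0,"wz":0,"claw":88},
  {"dx":0,"dy":0,"dz":0,"wx":0,"wy":0,"wz":0,"claw":88},
])

```text
clock: 29.3
tool_pos: [0.4866, -0.3411, 0.0455]
eef_rot: [0.654, 0.756, 0.0, -0.0]
contact_force: [1.2, -0.5, -0.9]
opening: 0.882
finger_force: 0.0
```

step_arm([
  {"dx":0,"dy":0,"dz":-0.2,"wx":0,"wy":0,"wz":0,"claw":88},
  {"dx":0,"dy":0,"dz":-0.5,"wx":0,"wy":0,"wz":0,"claw":88},
  {"dx":0,"dy":0,"dz":-1,"wx":0,"wy":0,"wz":0,"claw":88},
  {"dx":0,"dy":0,"dz":-1,"wx":0,"wy":0,"wz":0,"claw":88},
])

```text
clock: 29.7
tool_pos: [0.4894, -0.3434, 0.1312]
eef_rot: [0.654, 0.756, 0.001, 0.005]
contact_force: [0.5, -0.9, 0.2]
opening: 0.999
finger_force: 0.0
```

step_arm([
  {"dx":0.3,"dy":-0.3,"dz":-0.5,"wx":0,"wy":0,"wz":0,"claw":88},
  {"dx":0.6,"dy":-0.6,"dz":-1,"wx":0,"wy":0,"wz":0,"claw":88},
  {"dx":0.6,"dy":-0.6,"dz":-1,"wx":0,"wy":0,"wz":0,"claw":88},
  {"dx":0.6,"dy":-0.6,"dz":-1,"wx":0,"wy":0,"wz":0,"claw":88},
  {"dx":0.6,"dy":-0.6,"dz":-1,"wx":0,"wy":0,"wz":0,"claw":88},
])

```text
clock: 30.2
tool_pos: [0.4328, -0.3009, 0.2052]
eef_rot: [0.654, 0.757, 0.0, 0.0]
contact_force: [0.7, -0.8, -0.0]
opening: 1.004
finger_force: 0.0
```

```bash
python3 corner.py s16 | head -1
python3 - <<'E'
from h import *
s=get_state();print(s['clock'],s['tool_pos'],s['opening'],s['contact_force'])
snap('side','d16')
for t in ['d16','s16']:
    p,d,E,k=load(t); C=cloud(t); Z=C[...,2];X=C[...,0];Y=C[...,1]
    for lo,hi in [(.06,.1),(.016,.026)]:
      b=(d>0)&(abs(X-.4867)<.06)&(abs(Y+.344)<.06)&(Z<hi)&(Z>lo)
      for m in comps(b,30): print(t,lo,m.sum(),rect(C[m]),Z[m].max().round(4))
cv2.imwrite('pics/c16.png',np.hstack([cv2.imread('pics/s16.png')[100:400,50:450],cv2.imread('pics/d16.png')[100:400,120:520]]))
E
```

```text
block 897 (array([595. ,  96.6]), array([ 87.4, 120.7]), 0.6)
30.25 [ 0.43268345 -0.30084949  0.20474075] 0.9964844684064647 [0.15644229 0.2179104  0.2569455 ]
d16 0.06 251 (array([ 486.1, -343.8]), array([29. , 24.9]), 6.0) 0.0897
d16 0.016 225 (array([ 485. , -344.2]), array([44.7, 45.3]), 10.9) 0.0256
s16 0.06 239 (array([ 488.3, -345.5]), array([27.3, 25.6]), 7.3) 0.088
s16 0.016 232 (array([ 488.4, -344.9]), array([45.1, 46. ]), 6.6) 0.0255
```

View pics/c16.png

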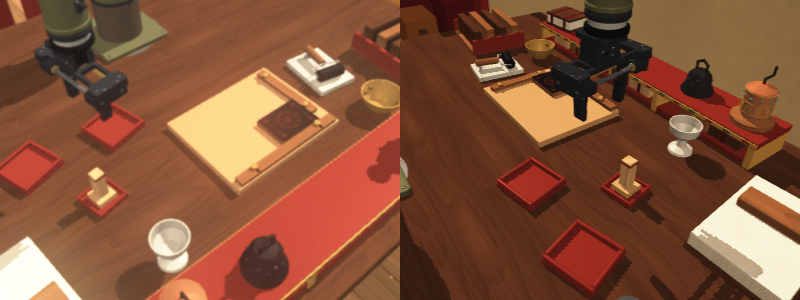

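The pusher stands centred and upright in its tray, at (100,190) and (627,180). The block is in the corner at (290,118), the bystanders haven't moved, and the gripper is clear, so I'm handing in.

```bash
python3 -c "
from plant import workorder
print(workorder.finish_job())"
```

```text
the job is handed in; nothing more can be done
None
```

The job is handed in at about 30 s: the block was pressed to the back rail (about 5 N, 1.5 s) and then the end stop (about 4.5 N, 1.2 s) and sits tight in the corner, and the pusher stands back in its tray with nothing else moved; the judge's verdict was not shown.

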